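# Return mixed lined plugs and a ball to their stock trays

### The job

Five plastic-lined valve parts (two small plugs, two large plugs and a ball with a stem) stand mixed up on the bench in front of the stock trays. Put each one into the tray that already holds stock of its own kind and size, standing upright on the tray's floor. The lining is easily damaged: set the parts down rather than dropping them, and tip none over.

Things in the scene. Friction and masses are not known exactly. Their poses are not given: they have to be found in the camera images.
- plug_small_a: One of two alike small lined valve plugs, standing upright: white round body 34 mm in diameter, 42 mm high, with a slot-shaped side port; white round neck above it, 21 mm in diameter, 20 mm high; then a brown steel square drive 13 x 13 mm, 24 mm high, to grip from above. 86 mm tall, about 0.2 kg. Origin: centre of underside; z up the stem, x, y square to the flats. Loose, any yaw.
- plug_large_a: One of two alike large lined valve plugs, standing upright: white round body 56 mm in diameter, 66 mm high, with a slot-shaped side port; white round neck above it, 29 mm in diameter, 18 mm high; then a brown steel square drive 20 x 20 mm, 26 mm high, to grip from above. 110 mm tall, about 0.8 kg. Origin: centre of underside; z up the stem, x, y square to the flats. Loose, any yaw.
- plug_small_b: Other of two alike small lined valve plugs, standing upright: white round body 34 mm in diameter, 42 mm high, with a slot-shaped side port; white round neck above it, 21 mm in diameter, 20 mm high; then a brown steel square drive 13 x 13 mm, 24 mm high, to grip from above. 86 mm tall, about 0.2 kg. Origin: centre of underside; z up the stem, x, y square to the flats. Loose, any yaw.
- plug_large_b: Other of two alike large lined valve plugs, standing upright: white round body 56 mm in diameter, 66 mm high, with a slot-shaped side port; white round neck above it, 29 mm in diameter, 18 mm high; then a brown steel square drive 20 x 20 mm, 26 mm high, to grip from above. 110 mm tall, about 0.8 kg. Origin: centre of underside; z up the stem, x, y square to the flats. Loose, any yaw.
- ball_a: Lined valve ball with stem, standing upright on a foot: white ball 54 mm in diameter, its centre 31 mm up, 26 mm bore sideways (x); white round foot 30 mm in diameter; white neck 24 mm in diameter up to 74 mm; then a brown steel square drive 16 x 16 mm, 24 mm high, to grip from above. 98 mm tall, about 0.45 kg. Origin: centre of underside; z up the stem, x, y square to the flats. Loose, any yaw.
- tray_small: Stock tray of small plugs: fixed, grey, open, 155 (x) x 180 (y) mm, walls 3 mm, rim 18 mm above the bench, black rubber floor 5 mm above it. Trays differ only in stock: three small plugs stand fixed in a row on the far side at x 48, y -55, 0, 55 mm. Near half is free: good spots x -30, y -43, 0 or 43 mm. Origin: centre of underside; x away from the robot (yaw within 0.2 rad). Trays in any order.
- tray_large: Stock tray of large plugs: fixed, grey, open, 155 (x) x 180 (y) mm, walls 3 mm, rim 18 mm above the bench, black rubber floor 5 mm above it. Trays differ only in stock: two large plugs stand fixed in a row on the far side at x 42, y -43, 43 mm. Near half is free: good spots x -30, y -43, 0 or 43 mm. Origin: centre of underside; x away from the robot (yaw within 0.2 rad). Trays in any order.
- tray_ball: Stock tray of balls: fixed, grey, open, 155 (x) x 180 (y) mm, walls 3 mm, rim 18 mm above the bench, black rubber floor 5 mm above it. Trays differ only in stock: two balls with stems stand fixed in a row on the far side at x 42, y -43, 43 mm. Near half is free: good spots x -30, y -43, 0 or 43 mm. Origin: centre of underside; x away from the robot (yaw within 0.2 rad). Trays in any order.
Things that resemble listed ones, but are neither listed nor needed, are in the scene too. Leave any blue or red look-alike of the plug_small_a alone. What is shaped like the plug_small_b but turquoise is not meant.

How it is judged:
By the outcome, as a careful person would: the job done as asked, in the order asked, and still so for the second after the job is handed in, with the robot touching nothing.
It also fails if it takes over 122 s, if anything falls off the work surface, if the arm or the gripper's body presses on something with over 40 N, if the wrist force passes 120 N, or if a joint passes its speed limit or range.

### The arm

A 7-joint arm with a two-finger parallel gripper is mounted at the origin on the work surface. World frame = base frame: x ahead of the robot, y to its left, z up, the work surface at z = 0. Lengths are in mm, angles in rad, forces in N, time in s.
With the tool pointing down it reaches from about 350 to 900 mm from the base axis. Payload 8.1 kg.
Tool frame: the origin (TCP) lies at the very end of the fingers, on their centre line; the grasp point (between the pads) lies 19 mm behind it; z points along the fingers, y is the direction in which the jaws open and shut (so a half turn about z gives the same grasp; the last joint's range is limited). The gripper opens to 92 mm and grips with 3 to 60 N. Pads are 19 mm wide; open, the fingers measure 130 mm over their backs; the gripper's body (75 mm by 190 mm) begins 47 mm behind the grasp point.
Start: joints at [-1.219, 0.434, 0.025, 1.573, -0.012, 1.134, -0.075], TCP at [274.579, 561.469, 226.742] pointing down, gripper open.
Joint ranges: [-2.62, 2.62], [-0.44, 2.09], [-1.27, 1.32], [0.08, 2.57], [-1.32, 4.46], [0.12, 2], [-2.74, 2.74]. Speed limits (rad/s): [2.22, 2.22, 3.01, 3.01, 3.14, 3.14, 3.14].

### API

Orientations are given as [roll, pitch, yaw] about the fixed x, y, z axes, in that order (R = Rz(yaw) Ry(pitch) Rx(roll)).
In Python, from plant import env, snapshot, calibration gives the robot as it stands.
- The arm moves only by the tool send_rows, never from a script. Its argument "targets" is a list of rows, each a list of 5 numbers: the finger opening in cm, from 0 to 9.18, then the shift along the tool's x, y, z in cm, then the turn about the tool's z in degrees. In form: [[grip, dx, dy, dz, spin], ...]. A call has 1 to 20 rows; each row shifts and turns the pose as measured when the row begins, along the tool's axes as they then stand; what a row does not reach is not made up. A row lasts 1/8 s, in which the tool goes at most 62.5 mm and 10.7 degrees, less where a joint would pass 70% of its speed; a pose out of reach is approached as far as the arm can. A call is refused whole if a number of a shift passes 6.25 or a number of a turn 10.7, either way. A call with a gripper value outside its range is refused whole. The fingers move at their own pace and stop on an object; "newtons" is the grip in N (left out, the last holds). Time passes only in rows, so rows that do not move let the fingers close. It gives the time, the measured TCP pose, the force and the opening at its end, in the units of the state.
- env.observe(): the state, without advancing time (a new reading comes with each control period).
- snapshot(name): name is "scene" or "top"; returns the picture (400x640x3 uint8, red, green, blue); there is no depth.
- calibration(name): a dict with "fov_y" (degrees; the focal length in pixels is half the picture's height over the tangent of half this angle, whatever the lens; pixels are square), "cx", "cy" (the principal point, pixels), "origin" and "rotation" of the camera in the world. Camera axes: x right, y up, looking along -z (the intrinsics and any distortion apply to the point x, -y, -z); pixel columns grow to the right and rows downward; lengths in mm; the calibration is good to about 2 mm. A picture is of the moment at which its call begins. calibration takes no time and is no camera call.
- env.close_job(): hands the job in, once; it reports no verdict.
The state is a dict: "t": time; "joints": joint angles; "dq": joint speeds; "effort": joint torques, N m; "position": TCP position; "orientation": TCP orientation; "contact_force": force on the tool from outside, world axes, zero at the start; "moment": the same for the moment, N m; "opening": finger opening in mm.
Only numpy, scipy, OpenCV 4.12 (cv2) and the standard library are available. Lean on these libraries where they do the work, as an engineer would, in place of code of your own. Each camera call takes 0.05 s, during which the arm holds its last target.

## Working session

There is one attempt and no reset: what is moved stays moved. The work goes in short steps, Python scripts to look and compute and a tool call to move; the robot and the scene stay as the last step left them, time stands still between calls to the robot, and variables do not carry over. Pictures are saved under pics/ and viewed, and the job is handed in when it is done.

Besides the shell and the picture viewer there is one more tool, called after "Request:" as a command line: name --pt "numbers of a row" for each row, then --argument value for the rest. send_rows: Moves the arm, as the interface text tells. Its arguments: {"type":"object","properties":{"targets":{"type":"array"},"newtons":{"type":"number"}},"required":["targets"]}

```bash
ls; mkdir -p pics; python3 - <<'E'
from plant import env, snapshot, calibration
import cv2
for n in("scene","top"):
    im=snapshot(n); cv2.imwrite(f"pics/{n}0.png",im[:,:,::-1]); print(n,calibration(n))
print(env.observe())
E
```

```text
pics
scene {'fov_y': 54.78307384868812, 'cx': 315.6524053833117, 'cy': 195.2614364582416, 'origin': array([1079.10282049, -336.8086831 ,  558.35462426]), 'rotation': array([ 0.92018495, -0.01562784,  1.04951995])}
top {'fov_y': 42.0901199570807, 'cx': 312.968048603733, 'cy': 209.60558686485732, 'origin': array([ 368.30782592,   -3.74634127, 1163.72665027]), 'rotation': array([ 0.07318645, -0.00795495, -1.55369571])}
{'t': 0.1, 'joints': array([-1.21858861,  0.43514285,  0.02500676,  1.57396424, -0.0115734 ,
        1.13402342, -0.07509275]), 'dq': array([-0.00059105, -0.00173972,  0.00127491, -0.0010286 , -0.00102246,
       -0.00099709, -0.00024262]), 'effort': array([ 3.48188449e-03, -6.69120526e+01,  9.88196768e-01, -3.15144682e+01,
       -6.04443764e-02,  3.74585821e-02,  9.64658898e-05]), 'position': array([274.43297893, 561.03221986, 226.04654311]), 'orientation': array([-3.14020880e+00,  1.64691497e-04,  2.68670451e+00]), 'contact_force': array([ 0.26648607, -0.24803233, -0.32231578]), 'moment': array([-0.02121634, -0.04364798, -0.02160098]), 'opening': 91.9461225589534}
```

View pics/scene0.png

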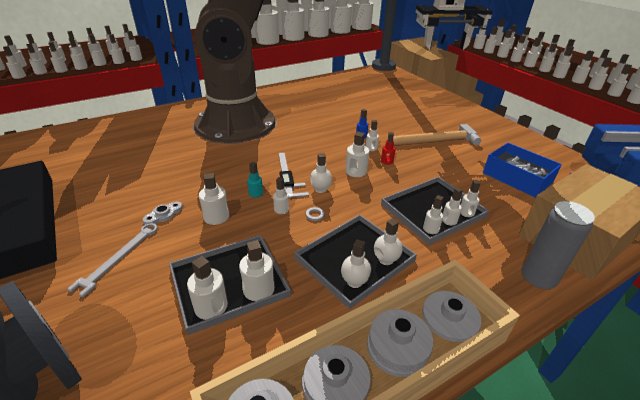

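View pics/top0.png

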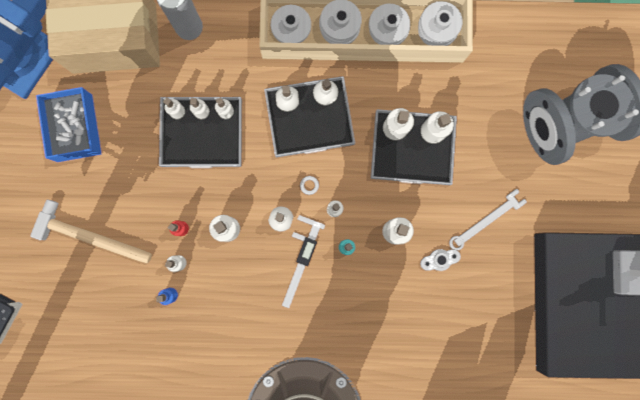

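The top view shows the parts standing at about (224,229) and (398,231) for the large plugs, (280,218) for the ball, and (335,209) and (176,264) for the small plugs. The trays are, from left to right, small, ball and large. Blue, red and turquoise look-alikes are at (167,296), (178,228) and (347,247).

```bash
cat > h.py <<'E'
import numpy as np, cv2
from scipy.spatial.transform import Rotation as Rn
from plant import env, snapshot, calibration
class Cam:
    def __init__(s,n):
        c=calibration(n); s.f=200/np.tan(np.radians(c['fov_y'])/2); s.cx,s.cy=c['cx'],c['cy']
        s.o=np.array(c['origin']); s.R=Rn.from_euler('xyz',c['rotation']).as_matrix(); s.c=c
    def proj(s,p):
        q=(np.atleast_2d(p)-s.o)@s.R
        return np.c_[s.cx+s.f*q[:,0]/-q[:,2], s.cy-s.f*q[:,1]/-q[:,2]]
    def ray(s,uv):
        d=np.array([(uv[0]-s.cx)/s.f,-(uv[1]-s.cy)/s.f,-1.]); d=s.R@d; return d/np.linalg.norm(d)
    def plane(s,uv,z):
        d=s.ray(uv); return s.o+d*(z-s.o[2])/d[2]
def tri(a,ua,b,ub):
    da,db=a.ray(ua),b.ray(ub)
    A=np.c_[da,-db]; t=np.linalg.lstsq(A,b.o-a.o,rcond=None)[0]
    p,q=a.o+t[0]*da,b.o+t[1]*db
    return (p+q)/2,np.linalg.norm(p-q)
E
python3 - <<'E'
from h import *
T,S=Cam('top'),Cam('scene')
print(T.c.keys(),T.f,S.f)
print(S.proj([[0,0,0]]),T.proj([[0,0,0],[0,70,0]]))
t=cv2.imread('pics/top0.png'); s=cv2.imread('pics/scene0.png')
c=lambda im,u,v,w,h,k:cv2.resize(im[v:v+h,u:u+w],None,fx=k,fy=k,interpolation=cv2.INTER_CUBIC)
cv2.imwrite('pics/c1.png',np.vstack([np.hstack([c(t,x-20,y-20,40,40,6) for x,y in r]) for r in [[(224,229),(398,231),(280,218)],[(335,209),(176,264),(224,229)]]]))
cv2.imwrite('pics/c2.png',c(t,150,70,310,125,2.5))
cv2.imwrite('pics/c3.png',c(s,190,100,220,130,3.5))
E
```

```text
dict_keys(['fov_y', 'cx', 'cy', 'origin', 'rotation']) 519.7955876794102 385.9786432341184
[[234.888653   123.02593786]] [[304.11775961 417.00096452]
 [272.00832089 416.52027178]]
```

View pics/c1.png

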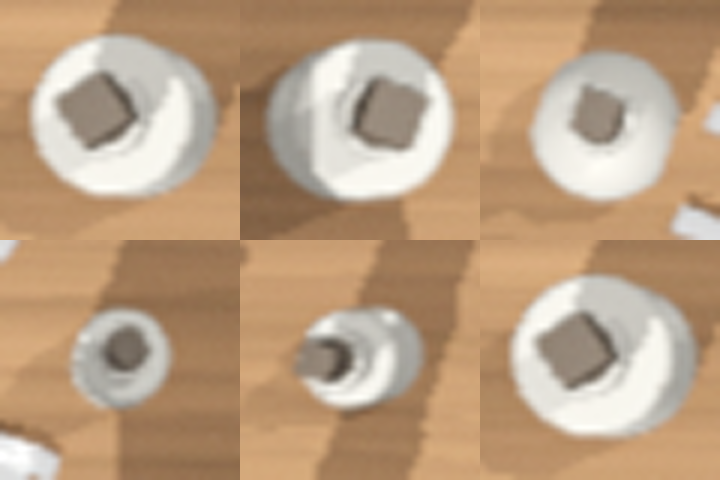

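View pics/c2.png

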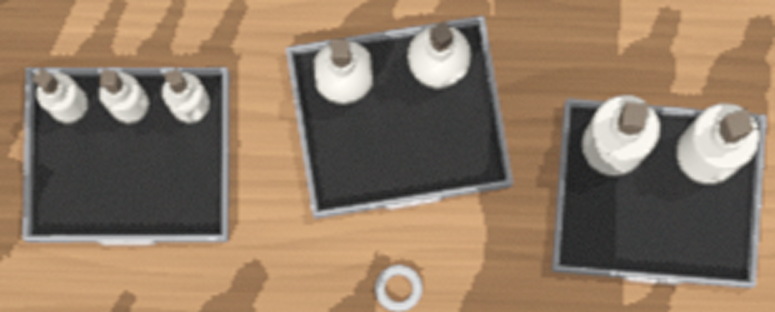

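View pics/c3.png

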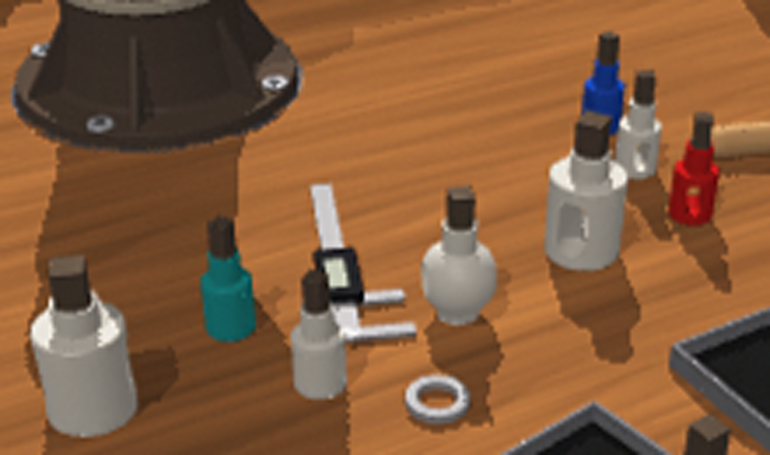

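```bash
cat > m.py <<'E'
from h import *
T,S=Cam('top'),Cam('scene')
def crop(n,im,u,v,w,k=10):
    return cv2.resize(im[v-w:v+w,u-w:u+w],None,fx=k,fy=k,interpolation=cv2.INTER_CUBIC)
if __name__=='__main__':
    t=cv2.imread('pics/top0.png'); s=cv2.imread('pics/scene0.png')
    items={'LA':((221,228),110),'LB':((405,230),110),'BA':((280,217),98),'SA':((336,208),86),'SB':((173,263),86)}
    tiles=[]
    for k,((u,v),z) in items.items():
        c=crop('t',t,u,v,14,10).astype(int)
        V=c.max(2); sat=V-c.min(2)
        for lo in (95,):
            m=((V>lo)&(V<165)&(sat<45)).astype(np.uint8)
        m=cv2.morphologyEx(m,cv2.MORPH_OPEN,np.ones((15,15),np.uint8))
        n,l,st,ce=cv2.connectedComponentsWithStats(m)
        i=1+np.argmin(np.linalg.norm(ce[1:]-140,axis=1)-st[1:,4]**.5*.5)
        cn=max(cv2.findContours((l==i).astype(np.uint8),0,1)[0],key=cv2.contourArea)
        r=cv2.minAreaRect(cn); b=cv2.boxPoints(r)
        px=(b+.5)/10-.5+[u-14,v-14]
        W=np.array([T.plane(p,z) for p in px])
        e=[W[(j+1)%4]-W[j] for j in range(2)]
        print(k,'ctr',W.mean(0).round(1),'px',px.mean(0).round(1),'sides',[round(float(np.linalg.norm(x)),1) for x in e],'yaw deg mod90',[round(float(np.degrees(np.arctan2(x[1],x[0]))%90),1) for x in e])
        d=c.astype(np.uint8).copy(); cv2.drawContours(d,[b.astype(int)],0,(0,0,255),1); tiles.append(d[:, :])
    cv2.imwrite('pics/d1.png',cv2.resize(np.hstack(tiles[:3]),None,fx=.9,fy=.9)); cv2.imwrite('pics/d2.png',np.hstack(tiles[3:]))
E
python3 m.py; python3 - <<'E'
from h import *
T=Cam('top')
cs={'small':[(27,69),(227,69),(229,239),(24,237)],'ball':[(288,47),(484,18),(510,183),(315,213)],'large':[(566,101),(766,117),(755,284),(555,268)]}
for k,q in cs.items():
    W=np.array([T.plane(((a+.5)/2.5-.5+150,(b+.5)/2.5-.5+70),18) for a,b in q])[:,:2]
    print(k,W.mean(0).round(1),W.round(0).tolist(),[round(float(np.linalg.norm(W[i]-W[i-1]))) for i in range(4)],'yaw',[round(float(np.arctan2(*(W[i]-W[j])[::-1])),3) for i,j in((0,3),(1,2))], [round(float(np.arctan2(*(W[i]-W[j])[::-1])-np.pi/2),3) for i,j in((0,1),(3,2))])
E
```

```text
LA ctr [407.1 176.5 110. ] px [220.2 227. ] sides [22.1, 22.5] yaw deg mod90 [35.5, 35.6]
LB ctr [ 407.9 -192.6  110. ] px [402.2 229.8] sides [23.5, 20.8] yaw deg mod90 [70.5, 71.1]
BA ctr [430.   57.5  98. ] px [279.5 217.1] sides [17.8, 16.6] yaw deg mod90 [74.6, 74.3]
SA ctr [454.4 -56.5  86. ] px [334.9 206.6] sides [18.5, 16.3] yaw deg mod90 [1.0, 0.8]
SB ctr [331.7 284.2  86. ] px [168.7 263.2] sides [14.3, 13.6] yaw deg mod90 [78.0, 77.0]
small [624.  242.6] [[699.0, 334.0], [702.0, 155.0], [548.0, 149.0], [547.0, 331.0]] [152, 179, 154, 182] yaw [0.021, 0.039] [0.019, 0.009]
ball [6.633e+02 1.000e-01] [[723.0, 101.0], [753.0, -75.0], [603.0, -100.0], [573.0, 74.0]] [153, 178, 152, 176] yaw [0.182, 0.166] [0.17, 0.173]
large [ 597.7 -234.4] [[679.0, -149.0], [668.0, -329.0], [517.0, -319.0], [528.0, -141.0]] [151, 180, 151, 178] yaw [-0.056, -0.068] [-0.062, -0.062]
```

```bash
python3 - <<'E'
import cv2,numpy as np
s=cv2.imread('pics/scene0.png')
pts=[(209,185),(357,141),(320,160),(280,184),(373,125)]
cv2.imwrite('pics/e1.png',np.hstack([cv2.resize(s[v-15:v+15,u-13:u+13],None,fx=6,fy=6,interpolation=cv2.INTER_CUBIC) for u,v in pts]))
E
```

```text
(no output)
```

View pics/d1.png

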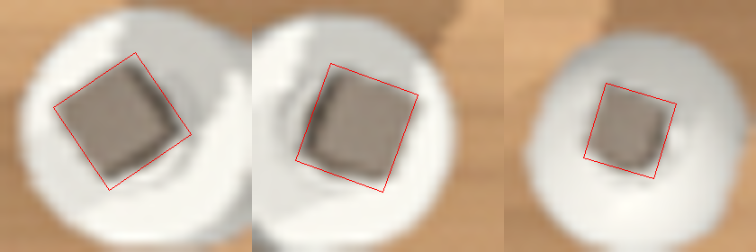

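View pics/d2.png

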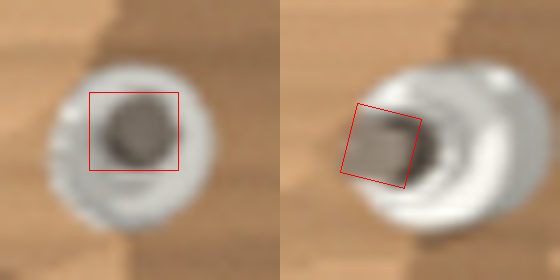

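View pics/e1.png

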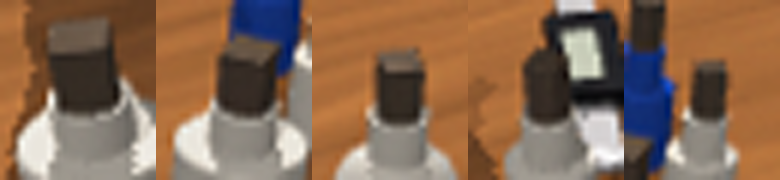

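```bash
python3 - <<'E'
from h import *
T,S=Cam('top'),Cam('scene')
t=cv2.imread('pics/top0.png'); s=cv2.imread('pics/scene0.png')
items={'LA':((220,227),110,118,165),'LB':((403,229),110,118,165),'BA':((279,217),98,110,165),'SA':((336,207),86,60,118),'SB':((169,263),86,112,165)}
tl=[]
for k,((u,v),z,lo,hi) in items.items():
    c=cv2.resize(t[v-12:v+12,u-12:u+12],None,fx=10,fy=10,interpolation=cv2.INTER_CUBIC)
    ci=c.astype(int);V=ci.max(2);sat=V-ci.min(2)
    m=((V>lo)&(V<hi)&(sat<40)).astype(np.uint8)
    m=cv2.morphologyEx(m,cv2.MORPH_OPEN,np.ones((35,35),np.uint8))
    n,l,st,ce=cv2.connectedComponentsWithStats(m)
    i=1+np.argmin(np.linalg.norm(ce[1:]-120,axis=1))
    cn=max(cv2.findContours((l==i).astype(np.uint8),0,1)[0],key=cv2.contourArea)
    b=cv2.boxPoints(cv2.minAreaRect(cn)); px=(b+.5)/10-.5+[u-12,v-12]
    W=np.array([T.plane(p,z) for p in px]);e=[W[1]-W[0],W[2]-W[1]]
    print(k,W.mean(0).round(1),px.mean(0).round(1),[round(float(np.linalg.norm(x)),1) for x in e],round(float(np.degrees(np.arctan2(e[0][1],e[0][0]))%90),1),'scene top px',S.proj(W.mean(0)).round(1).tolist())
    d=cv2.normalize(c,None,0,255,cv2.NORM_MINMAX) if k!='SA' else np.clip((ci-60)*3,0,255).astype(np.uint8)
    cv2.drawContours(d,[b.astype(int)],0,(0,0,255),1);tl.append(d)
tl.append(cv2.resize(np.clip((s[168:188,270:290].astype(int)-20)*3,0,255).astype(np.uint8),(240,240),interpolation=cv2.INTER_CUBIC))
cv2.imwrite('pics/f.png',np.vstack([np.hstack(tl[:3]),np.hstack(tl[3:])]))
E
```

```text
LA [407.2 178.8 110. ] [219.  226.9] [18.5, 19.5] 35.4 scene top px [[359.0, 133.6]]
LB [ 407.7 -193.4  110. ] [402.6 229.8] [20.7, 19.3] 0.3 scene top px [[209.6, 174.8]]
BA [430.4  57.3  98. ] [279.6 216.9] [15.4, 17.1] 1.0 scene top px [[320.7, 154.5]]Traceback (most recent call last):
  File "<stdin>", line 12, in <module>
    return _wrapfunc(a, 'argmin', axis=axis, out=out, **kwds)
    return bound(*args, **kwds)
ValueError: attempt to get argmin of an empty sequence
```

```bash
python3 - <<'E'
from h import *
T,S=Cam('top'),Cam('scene')
t=cv2.imread('pics/top0.png'); s=cv2.imread('pics/scene0.png')
items={'LA':((220,227),110,118,165),'LB':((403,229),110,118,165),'BA':((279,217),98,110,165),'SA':((336,207),86,50,115),'SB':((169,263),86,112,165)}
tl=[]
K=cv2.getStructuringElement(2,(21,21))
for k,((u,v),z,lo,hi) in items.items():
    c=cv2.resize(t[v-12:v+12,u-12:u+12],None,fx=10,fy=10,interpolation=cv2.INTER_CUBIC)
    ci=c.astype(int);V=ci.max(2);sat=V-ci.min(2)
    m=((V>lo)&(V<hi)&(sat<45)).astype(np.uint8)
    m=cv2.morphologyEx(m,cv2.MORPH_OPEN,K)
    n,l,st,ce=cv2.connectedComponentsWithStats(m)
    d=np.clip((ci-60)*3,0,255).astype(np.uint8) if k=='SA' else c.copy()
    if n>1:
        i=1+np.argmin(np.linalg.norm(ce[1:]-120,axis=1))
        cn=max(cv2.findContours((l==i).astype(np.uint8),0,1)[0],key=cv2.contourArea)
        b=cv2.boxPoints(cv2.minAreaRect(cn)); px=(b+.5)/10-.5+[u-12,v-12]
        W=np.array([T.plane(p,z) for p in px]);e=[W[1]-W[0],W[2]-W[1]]
        print(k,W.mean(0).round(1),px.mean(0).round(1),[round(float(np.linalg.norm(x)),1) for x in e],round(float(np.degrees(np.arctan2(e[0][1],e[0][0]))%90),1),'scene top px',S.proj(W.mean(0)).round(1).tolist())
        cv2.drawContours(d,[b.astype(int)],0,(0,0,255),1)
    tl.append(d)
tl.append(cv2.resize(np.clip((s[168:188,270:290].astype(int)-20)*3,0,255).astype(np.uint8),(240,240),interpolation=cv2.INTER_CUBIC))
cv2.imwrite('pics/f.png',np.vstack([np.hstack(tl[:3]),np.hstack(tl[3:])]))
E
```

```text
LA [406.7 178.3 110. ] [219.3 227.2] [18.7, 21.0] 35.4 scene top px [[358.6, 133.5]]
LB [ 407.6 -193.8  110. ] [402.8 229.9] [23.5, 18.5] 71.9 scene top px [[209.4, 174.9]]
BA [430.   57.5  98. ] [279.5 217.1] [17.8, 16.6] 75.0 scene top px [[320.7, 154.5]]
SA [451.  -53.6  86. ] [333.5 208.3] [4.9, 8.0] 36.6 scene top px [[281.0, 176.5]]
SB [331.3 284.8  86. ] [168.4 263.3] [13.1, 12.7] 78.0 scene top px [[374.2, 120.9]]
```

View pics/f.png

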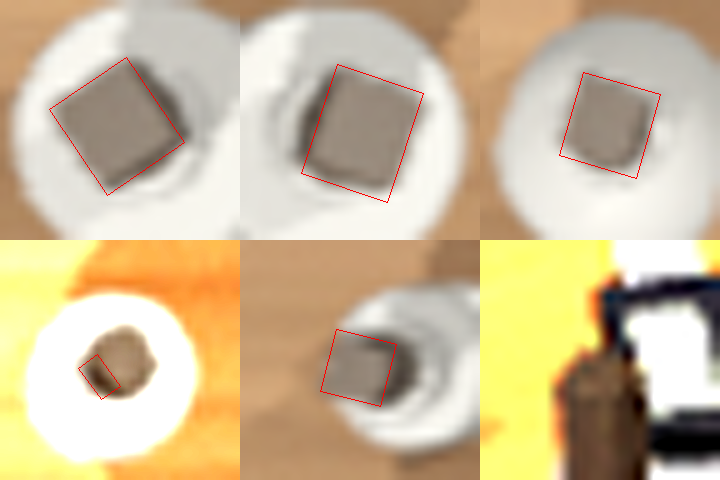

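```bash
python3 - <<'E'
from h import *
t=cv2.imread('pics/top0.png'); s=cv2.imread('pics/scene0.png')
a=np.clip((t[199:214,328:344].astype(int)-50)*3.,0,255).astype(np.uint8)
b=np.clip((s[170:196,269:291].astype(int)-15)*4.,0,255).astype(np.uint8)
cv2.imwrite('pics/g.png',np.hstack([cv2.resize(a,(400,375),interpolation=0),cv2.resize(b,(317,375),interpolation=0)]))
print(t[201:212,330:342].max(2)); print(s[172:190,272:288].max(2))
T=Cam('top'); print(T.plane((335.9,206),86),T.plane((335.4,206.5),86))
E
```

```text
[[181 170 181 194 199 199 199 194 183 166 155 150]
 [182 195 202 204 194 193 193 197 201 195 178 157]
 [195 204 204 199 182 158 145 155 181 199 199 178]
 [203 202 193 165 131 121 116 123 147 189 202 190]
 [195 191 172 125 116 116 116 116 128 178 203 201]
 [174 166 139 110 114 118 118 116 119 153 191 204]
 [170 149 117 101 114 119 119 116 116 130 181 202]
 [166 151 119  87 102 119 120 115 111 151 193 204]
 [170 166 139  99  88 103 113 111 129 180 203 205]
 [175 169 156 138 115 102 112 136 179 195 201 202]
 [175 173 166 175 180 177 180 183 195 202 202 198]]
[[182 179 180 179 177 178 183 104  38  39  36  34  33  33  35  36]
 [177 175 175 177 180 179 183 102  40  39  47  60  60  78  80  82]
 [176 175 176 174 174 172 178 114  37  38  83 146 149 175 180 185]
 [173 171 173 171 174 176 180 156  49  36 105 207 211 208 208 215]
 [173 172 174 174 176 178 164 168  58  35  58 203 208 204 205 212]
 [173 174 171 171 172 163  91  78  51  46  32 186 207 205 204 209]
 [169 169 170 172 164  91  57  56  59  58  54 106 200 205 204 206]
 [168 168 166 169 109  59  58  58  60  58  52  66 200 207 204 206]
 [166 165 165 170  73  54  63  63  59  57  40  61 204 210 207 208]
 [170 170 173 179  83  51  53  51  55  45  39  32 187 197 192 192]
 [172 171 171 176  98  56  52  54  56  47  41  37  80  82  48  42]
 [166 166 167 176  97  53  53  54  56  46  42  42  37  36  36  36]
 [168 169 175 182 107  56  52  54  53  47  43  43  27  20  18  19]
 [177 178 181 186 129  62  52  54  56  47  43  43  29  11  15  16]
 [179 180 180 184 119  58  52  53  55  49  43  39  78  55  59  58]
 [175 175 178 186 111  56  52  54  53  47  41  38 132 144 119 147]
 [177 180 183 178 129  72  52  51  51  46  49  67 145 192 152 212]
 [180 180 180 155 158 124  94  80  77  86 104 129 125 178 215 216]]
[455.8267884  -58.54927416  86.        ] [454.76478515 -57.52320445  86.        ]
```

View pics/g.png

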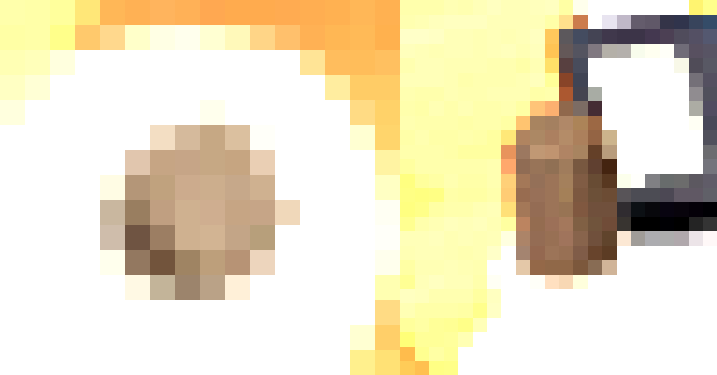

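The identities are clear: five white parts, and each tray is recognised by its stock. I'll start with the small plug at top px (169,263), the white one between the red and blue look-alikes. The drive's yaw is about 78°, so I'll use tool yaw 168°.

```bash
cat > go.py <<'E'
import sys
from h import *
# usage: go.py x y z yawdeg
o=env.observe(); p=o['position']; y=o['orientation'][2]
print('t',round(o['t'],2),'p',p.round(1),'rpy',np.degrees(o['orientation']).round(1),'F',o['contact_force'].round(1),'open',round(o['opening'],1),'q',np.round(o['joints'],2))
if len(sys.argv)>4:
    x=np.array(list(map(float,sys.argv[1:4]))); yt=np.radians(float(sys.argv[4]))
    R=Rn.from_euler('xyz',o['orientation']).as_matrix(); d=(x-p)/10
    sp=-np.degrees((yt-y+np.pi)%(2*np.pi)-np.pi)
    print('now-frame d cm',(R.T@d).round(2),'spin',sp.round(1))
    R2=Rn.from_euler('xyz',[np.pi,0,yt]).as_matrix(); print('after-spin d cm',(R2.T@d).round(2))
E
python3 go.py 331 284.5 150 168
```

```text
t 0.1 p [274.4 561.  226. ] rpy [-179.9    0.   153.9] F [ 0.3 -0.2 -0.3] open 91.9 q [-1.22  0.44  0.03  1.57 -0.01  1.13 -0.08]
now-frame d cm [-17.23 -22.35   7.64] spin -14.1
after-spin d cm [-11.28 -25.87   7.6 ]
```

Request:
send_rows --pt "4 0 0 0 -7" --pt "4 0 0 0 -7" --pt "4 0 0 0 0" --newtons 10

```text
t: 0.48
position: [274.0, 560.2, 224.6]
orientation: [-3.137, -0.001, 2.937]
contact_force: [0.6, -0.2, -0.3]
opening: 66.7
```

```bash
python3 go.py 331 284.5 150 168
```

```text
t 0.47 p [274.  560.2 224.6] rpy [-179.8   -0.   168.3] F [ 0.6 -0.2 -0.3] open 66.7 q [-1.18  0.44 -0.03  1.57  0.01  1.14  0.15]
now-frame d cm [-11.19 -25.8    7.56] spin 0.3
after-spin d cm [-11.31 -25.78   7.46]
```

Request:
send_rows --pt "4 -1.4 -3.2 0.5 0" --pt "4 -1.4 -3.2 0.5 0" --pt "4 -1.4 -3.2 0.5 0" --pt "4 -1.4 -3.2 0.5 0" --pt "4 -1.4 -3.2 0.5 0" --pt "4 -1.4 -3.2 0.5 0" --pt "4 -1.4 -3.2 0.5 0" --pt "4 -1.4 -3.2 0.5 0" --pt "4 0 0 0 0"

```text
t: 1.6
position: [328.8, 276.9, 182.7]
orientation: [-3.136, -0.003, 2.906]
contact_force: [-0.0, 1.3, 0.4]
opening: 40.2
```

```bash
python3 go.py 331 284.5 100 168
```

```text
t 1.6 p [328.8 276.9 182.7] rpy [-1.797e+02 -1.000e-01  1.665e+02] F [-0.   1.3  0.4] open 40.2 q [-0.86  0.17  0.04  2.08 -0.01  0.9   0.52]
now-frame d cm [-0.06  0.84  8.26] spin -1.5
after-spin d cm [-0.06  0.79  8.27]
```

Request:
send_rows --pt "4 0 0.4 2 -1.5" --pt "4 0 0.4 2.5 0" --pt "4 0 0 2.5 0" --pt "4 0 0 1 0" --pt "4 0 0 0 0"

```text
t: 2.22
position: [330.8, 289.4, 102.0]
orientation: [-3.141, -0.002, 2.925]
contact_force: [-0.6, 0.2, 0.2]
opening: 40.1
```

```bash
cat > look.py <<'E'
import sys
from h import *
n,tag,u,v,w,h=sys.argv[1],sys.argv[2],*map(int,sys.argv[3:7])
im=snapshot(n)[:,:,::-1]; cv2.imwrite(f'pics/{tag}_full.png',im)
k=min(780/w,580/h); cv2.imwrite(f'pics/{tag}.png',cv2.resize(im[v:v+h,u:u+w],None,fx=k,fy=k,interpolation=cv2.INTER_CUBIC))
E
python3 look.py scene s1 330 60 100 90; python3 look.py top t1 120 220 100 90; python3 go.py 331 284.5 65 168
```

```text
t 2.33 p [331.3 289.6 102.7] rpy [179.9  -0.  167.6] F [-0.2  0.2  0.5] open 40.0 q [-0.86  0.3   0.03  2.16 -0.01  0.68  0.53]
now-frame d cm [-0.09 -0.51  3.77] spin -0.4
after-spin d cm [-0.08 -0.5   3.77]
```

View pics/s1.png

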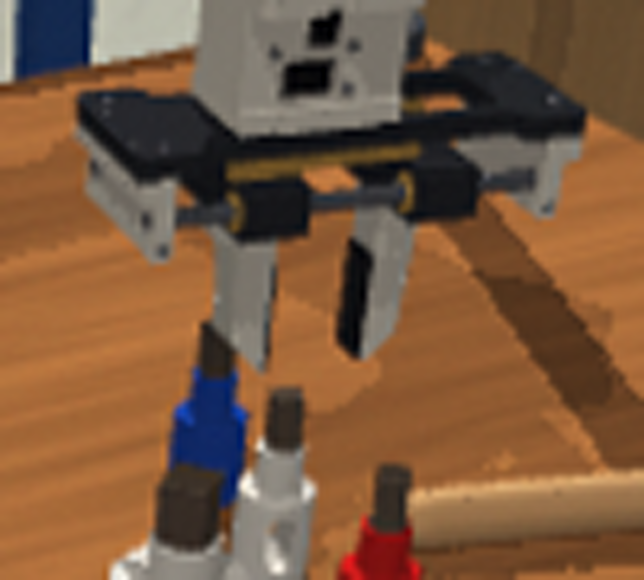

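View pics/t1.png

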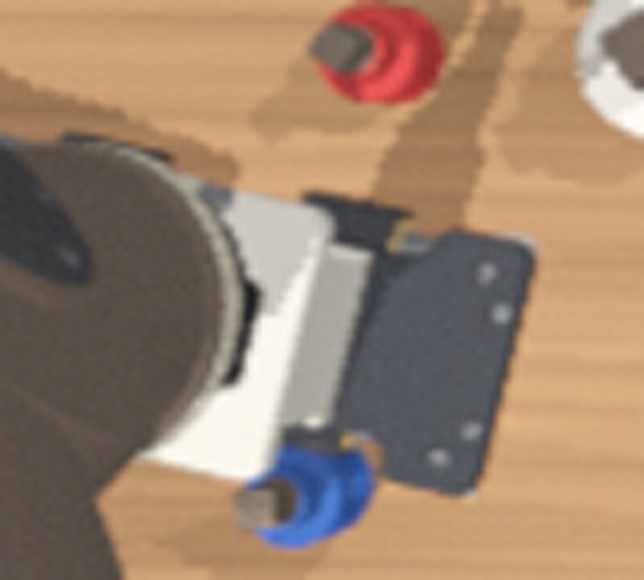

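```bash
python3 - <<'E'
from h import *
S=Cam('scene');T=Cam('top')
o=env.observe();p=o['position'];R=Rn.from_euler('xyz',o['orientation']).as_matrix()
for a in(-20,0,20):
  for b in (-9.5,9.5): print(a,b,S.proj(p+R@[b,a,0]).round(1), T.proj(p+R@[b,a,0]).round(1))
print(S.proj([[331.3,284.8,86]]),S.plane((374.2,120.8),86), S.plane((359.8,134.3),110),S.plane((209.3,176.2),110),S.plane((320.7,154.5),98),S.plane((280,178.8),86))
E
```

```text
-20 -9.5 [[370.9 117.2]] [[174.5 261.3]]
-20 9.5 [[368.  114.2]] [[172.2 270.4]]
0 -9.5 [[377.8 116.3]] [[165. 259.]]
0 9.5 [[374.8 113.3]] [[162.6 268.1]]
20 -9.5 [[384.6 115.4]] [[155.4 256.7]]
20 9.5 [[381.5 112.5]] [[153.  265.9]]
[[374.19523187 120.86702112]] [330.97951567 285.05550032  86.        ] [411.19393666 178.51572203 110.        ] [ 412.19754371 -195.44476343  110.        ] [430.18810521  57.44960338  98.        ] [457.68137449 -59.23984459  86.        ]
```

Request:
send_rows --pt "3.5 -0.1 -0.45 0 0" --pt "3.5 0 0 1.3 0" --pt "3.5 0 0 1.3 0" --pt "3.5 0 0 0.8 0" --pt "3.5 0 0 0 0"

```text
t: 2.95
position: [331.9, 285.2, 67.5]
orientation: [3.138, 0.0, 2.924]
contact_force: [0.5, 1.2, 0.0]
opening: 35.1
```

```bash
python3 go.py 331 284.5 65 168
```

```text
t 2.95 p [331.9 285.2  67.5] rpy [179.8   0.  167.5] F [0.5 1.2 0. ] open 35.1 q [-0.85  0.36  0.02  2.2  -0.02  0.58  0.54]
now-frame d cm [ 0.07 -0.09  0.25] spin -0.5
after-spin d cm [ 0.07 -0.09  0.25]
```

Request:
send_rows --pt "3.5 0 0 0.2 0" --pt "2 0 0 0 0" --pt "1 0 0 0 0" --pt "0.8 0 0 0 0" --pt "0.5 0 0 0 0" --pt "0.5 0 0 0 0" --pt "0.5 0 0 0 0" --newtons 15

```text
t: 3.82
position: [331.9, 285.4, 65.7]
orientation: [3.138, 0.0, 2.924]
contact_force: [0.2, -0.5, -1.6]
opening: 13.3
```

```bash
python3 go.py 331 284.5 65 168
```

```text
t 3.83 p [331.9 285.4  65.7] rpy [179.8   0.  167.5] F [ 0.2 -0.5 -1.6] open 13.3 q [-0.85  0.36  0.02  2.2  -0.02  0.58  0.54]
now-frame d cm [ 0.07 -0.11  0.07] spin -0.5
after-spin d cm [ 0.07 -0.11  0.07]
```

Request:
send_rows --pt "0.5 0 0 0 0" --pt "0.5 0 0 -1 0" --pt "0.5 0 0 -2.5 0" --pt "0.5 0 0 -3 0" --pt "0.5 0 0 -3 0" --pt "0.5 0 0 -2 0" --pt "0.5 0 0 -0.5 0" --newtons 30

```text
t: 4.7
position: [331.2, 284.2, 191.8]
orientation: [3.139, 0.0, 2.924]
contact_force: [-0.4, -0.7, -2.7]
opening: 13.0
```

```bash
python3 go.py 593 285 180 167.5
```

```text
t 4.7 p [331.2 284.2 191.8] rpy [179.8   0.  167.5] F [-0.4 -0.7 -2.7] open 13.0 q [-0.86  0.17  0.03  2.06 -0.01  0.91  0.53]
now-frame d cm [-25.54   5.72   1.2 ] spin 0.0
after-spin d cm [-25.54   5.74   1.18]
```

Request:
send_rows --pt "0.5 -1.5 0.3 0 0" --pt "0.5 -2.8 0.6 0 0" --pt "0.5 -3 0.7 0 0" --pt "0.5 -3 0.7 0 0" --pt "0.5 -3 0.7 0 0" --pt "0.5 -3 0.7 0 0" --pt "0.5 -3 0.7 0 0" --pt "0.5 -3 0.7 0 0" --pt "0.5 -2 0.4 0 0" --pt "0.5 -1 0.2 0 0" --pt "0.5 0 0 0 0"

```text
t: 6.08
position: [604.2, 277.4, 177.2]
orientation: [-3.129, -0.007, 2.923]
contact_force: [-0.7, -0.1, -2.9]
opening: 13.1
```

```bash
python3 go.py 593 285 90 167.5
```

```text
t 6.08 p [604.2 277.4 177.2] rpy [-179.3   -0.4  167.5] F [-0.7 -0.1 -2.9] open 13.1 q [-0.6   0.55  0.13  1.52 -0.07  1.09  0.9 ]
now-frame d cm [1.2  0.61 8.72] spin -0.0
after-spin d cm [1.26 0.5  8.72]
```

Request:
send_rows --pt "0.5 0.6 0.3 1 0" --pt "0.5 0.6 0.3 2.5 0" --pt "0.5 0 0 2.5 0" --pt "0.5 0 0 1.2 0" --pt "0.5 0 0 0.5 0" --pt "0.5 0 0 0 0" --pt "0.5 0 0 0 0"

```text
t: 6.95
position: [587.6, 288.5, 97.8]
orientation: [-3.131, -0.009, 2.927]
contact_force: [-0.5, -0.4, -1.6]
opening: 12.9
```

```bash
python3 go.py 593 285 71 167.5
```

```text
t 6.95 p [587.6 288.5  97.8] rpy [-179.4   -0.5  167.7] F [-0.5 -0.4 -1.6] open 12.9 q [-0.61  0.61  0.11  1.63 -0.08  0.92  0.88]
now-frame d cm [-0.63 -0.2   2.67] spin 0.2
after-spin d cm [-0.61 -0.22  2.68]
```

Request:
send_rows --pt "0.5 -0.5 -0.2 0.5 0" --pt "0.5 0 0 0.8 0" --pt "0.5 0 0 0.6 0" --pt "0.5 0 0 0.2 0" --pt "0.5 0 0 0.1 0"

```text
t: 7.58
position: [592.9, 285.0, 75.1]
orientation: [-3.132, -0.008, 2.927]
contact_force: [-0.3, 0.5, -2.5]
opening: 12.8
```

```bash
python3 go.py 593 285 71 167.5
```

```text
t 7.58 p [592.9 285.   75.1] rpy [-179.5   -0.5  167.7] F [-0.3  0.5 -2.5] open 12.8 q [-0.6   0.64  0.11  1.64 -0.08  0.88  0.9 ]
now-frame d cm [-0.01  0.01  0.41] spin 0.2
after-spin d cm [-0.01  0.    0.41]
```

Request:
send_rows --pt "0.5 0 0 0.2 0" --pt "0.5 0 0 0.15 0" --pt "0.5 0 0 0.1 0" --pt "0.5 0 0 0 0"

```text
t: 8.07
position: [593.2, 285.2, 71.0]
orientation: [-3.133, -0.007, 2.927]
contact_force: [-0.2, 0.3, -2.3]
opening: 12.8
```

```bash
python3 look.py scene s2 380 150 120 100;  python3 go.py 593 285 71 167.5
```

```text
t 8.12 p [593.1 285.2  70.9] rpy [-179.5   -0.4  167.7] F [ 0.2 -0.8 -2.1] open 12.6 q [-0.6   0.64  0.11  1.64 -0.08  0.87  0.9 ]
now-frame d cm [ 0.01 -0.03 -0.01] spin 0.2
after-spin d cm [ 0.01 -0.03 -0.01]
```

View pics/s2.png

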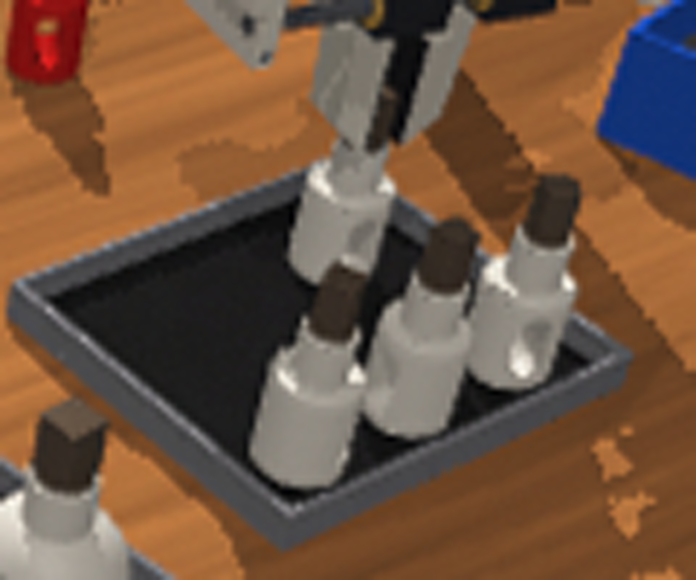

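The plug is upright and inside the tray, but the force reading still shows its full weight, so it isn't touching yet.

Request:
send_rows --pt "0.5 0 0 0.1 0" --pt "0.5 0 0 0 0" --pt "0.5 0 0 0 0"

```text
t: 8.5
position: [593.7, 285.4, 70.9]
orientation: [-3.134, -0.006, 2.927]
contact_force: [0.8, -1.2, -1.8]
opening: 12.7
```

Request:
send_rows --pt "0.5 0 0 0.2 0" --pt "0.5 0 0 0.1 0" --pt "0.5 0 0 0 0"

```text
t: 8.88
position: [595.1, 285.6, 71.0]
orientation: [-3.136, -0.004, 2.926]
contact_force: [0.3, 0.7, -1.7]
opening: 12.8
```

```bash
 python3 go.py 593 285 71 167.5
```

```text
t 8.88 p [595.1 285.6  71. ] rpy [-179.7   -0.2  167.7] F [ 0.3  0.7 -1.7] open 12.8 q [-0.6   0.64  0.11  1.64 -0.08  0.87  0.9 ]
now-frame d cm [ 0.19 -0.1   0.  ] spin 0.2
after-spin d cm [ 0.19 -0.1   0.  ]
```

Request:
send_rows --pt "0.5 0.1 0 0.3 0" --pt "0.5 0 0 0.3 0"

```text
t: 9.12
position: [597.4, 286.2, 70.5]
orientation: [-3.14, 0.003, 2.925]
contact_force: [-8.0, -5.1, 30.0]
opening: 13.0
```

Now it's in contact. Release.

Request:
send_rows --pt "0.5 0 0 -0.1 0" --pt "1.6 0 0 0 0" --pt "2.5 0 0 0 0" --pt "3.5 0 0 0 0" --pt "3.5 0 0 0 0"

```text
t: 9.75
position: [597.4, 286.4, 70.9]
orientation: [-3.14, 0.002, 2.925]
contact_force: [0.2, -0.5, 0.2]
opening: 34.2
```

Request:
send_rows --pt "3.5 0 0 -1 0" --pt "3.5 0 0 -2 0" --pt "3.5 0 0 -3 0" --pt "3.5 0 0 -1 0"

```text
t: 10.25
position: [596.9, 286.4, 143.4]
orientation: [-3.139, 0.002, 2.925]
contact_force: [0.4, 0.2, -0.1]
opening: 35.0
```

```bash
 python3 go.py 407.5 178.5 170 125.4; python3 look.py scene s3 380 150 120 100; python3 look.py top t3 150 90 100 90
```

```text
t 10.25 p [596.9 286.4 143.4] rpy [-1.799e+02  1.000e-01  1.676e+02] F [ 0.4  0.2 -0.1] open 35.0 q [-0.61  0.57  0.12  1.58 -0.07  1.    0.89]
now-frame d cm [ 16.18 -14.61  -2.65] spin 42.2
after-spin d cm [  2.18 -21.69  -2.66]
```

View pics/s3.png

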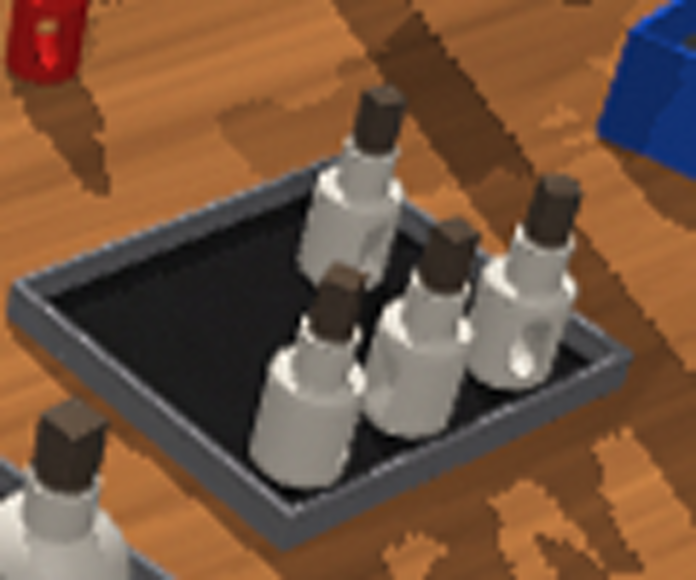

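The small plug stands upright in its tray. The next part is the large plug at top px (219,227).

Request:
send_rows --pt "5 0 0 -1 10" --pt "5 0 0 -1 10" --pt "5 0 0 -0.5 10" --pt "5 0 0 0 10" --pt "5 0 0 0 2.2" --newtons 20

```text
t: 10.98
position: [593.6, 284.7, 161.7]
orientation: [-3.131, 0.002, 2.164]
contact_force: [0.7, -0.4, 0.7]
opening: 50.0
```

```bash
 python3 go.py 408.5 178.5 145 125.4
```

```text
t 10.97 p [593.6 284.7 161.7] rpy [-1.794e+02  1.000e-01  1.240e+02] F [ 0.7 -0.4  0.7] open 50.0 q [-0.74  0.56  0.32  1.57 -0.19  1.05  0.23]
now-frame d cm [  1.55 -21.27   1.89] spin -1.4
after-spin d cm [  2.06 -21.24   1.67]
```

Request:
send_rows --pt "5 0.2 -2.5 0 -1.4" --pt "5 0.2 -3 0 0" --pt "5 0.3 -3 0 0" --pt "5 0.3 -3 0 0" --pt "5 0.3 -3 0 0" --pt "5 0.3 -3 0 0" --pt "5 0.2 -2 0.2 0" --pt "5 0 -0.8 0.3 0" --pt "5 0 0 0 0"

```text
t: 12.1
position: [406.9, 176.6, 149.8]
orientation: [-3.117, 0.003, 2.19]
contact_force: [-0.3, 0.7, -0.1]
opening: 50.1
```

```bash
 python3 go.py 408.5 178.5 120 125.4
```

```text
t 12.1 p [406.9 176.6 149.8] rpy [-178.6    0.2  125.5] F [-0.3  0.7 -0.1] open 50.1 q [-0.8   0.25  0.32  2.1  -0.1   0.84  0.2 ]
now-frame d cm [0.07 0.31 2.97] spin 0.1
after-spin d cm [0.06 0.24 2.98]
```

Request:
send_rows --pt "5 0.05 0.25 1 0" --pt "5 0 0 1.5 0" --pt "5 0 0 0.5 0" --pt "5 0 0 0 0" --pt "5 0 0 0 0"

```text
t: 12.72
position: [411.1, 179.9, 117.4]
orientation: [-3.118, 0.004, 2.191]
contact_force: [-0.1, -0.8, -0.9]
opening: 49.9
```

```bash
 python3 go.py 408.5 178.5 87 125.4; python3 look.py scene s4 310 70 100 100
```

```text
t 12.72 p [411.1 179.9 117.4] rpy [-178.6    0.2  125.5] F [-0.1 -0.8 -0.9] open 49.9 q [-0.79  0.31  0.31  2.12 -0.12  0.76  0.22]
now-frame d cm [ 0.05 -0.22  3.05] spin 0.1
after-spin d cm [ 0.04 -0.29  3.04]
```

View pics/s4.png

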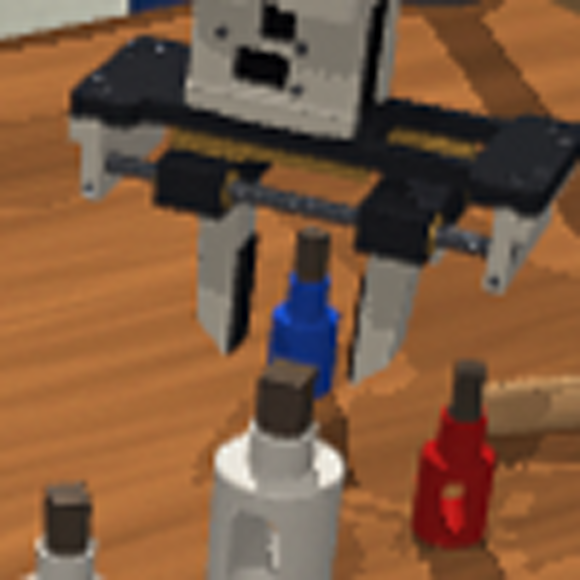

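Request:
send_rows --pt "5 0 -0.2 0.5 0" --pt "5 0 0 1 0" --pt "5 0 0 1 0" --pt "5 0 0 0.4 0" --pt "5 0 0 0 0"

```text
t: 13.4
position: [408.9, 178.2, 86.7]
orientation: [-3.119, 0.004, 2.191]
contact_force: [0.4, 0.4, 0.1]
opening: 49.7
```

```bash
 python3 go.py 408.5 178.5 87 125.4
```

```text
t 13.4 p [408.9 178.2  86.7] rpy [-178.7    0.2  125.5] F [0.4 0.4 0.1] open 49.7 q [-0.77  0.35  0.3   2.16 -0.15  0.67  0.25]
now-frame d cm [ 0.05 -0.01 -0.03] spin 0.1
after-spin d cm [ 0.05 -0.01 -0.03]
```

Request:
send_rows --pt "3 0 0 0 0" --pt "2.4 0 0 0 0" --pt "1.8 0 0 0 0" --pt "1.2 0 0 0 0" --pt "1.2 0 0 0 0" --pt "1.2 0 0 0 0" --pt "1.2 0 0 0 0" --newtons 20

```text
t: 14.28
position: [409.3, 178.4, 87.2]
orientation: [-3.12, 0.004, 2.191]
contact_force: [0.4, 0.6, -1.6]
opening: 20.1
```

```bash
 python3 go.py 408.5 178.5 87 125.4
```

```text
t 14.28 p [409.3 178.4  87.2] rpy [-178.7    0.2  125.5] F [ 0.4  0.6 -1.6] open 20.1 q [-0.77  0.35  0.3   2.16 -0.15  0.67  0.25]
now-frame d cm [ 0.05 -0.06  0.02] spin 0.1
after-spin d cm [ 0.05 -0.06  0.02]
```

Request:
send_rows --pt "1.2 0 0 0 0" --pt "1.2 0 0 -0.8 0" --pt "1.2 0 0 -2 0" --pt "1.2 0 0 -3 0" --pt "1.2 0 0 -3 0" --pt "1.2 0 0 -2.5 0" --pt "1.2 0 0 -1 0" --pt "1.2 0 0 0 0" --newtons 45

```text
t: 15.28
position: [407.5, 178.2, 212.7]
orientation: [-3.11, 0.003, 2.19]
contact_force: [0.2, 0.4, -8.1]
opening: 19.5
```

```bash
 python3 go.py 570.5 -190 222 125.4
```

```text
t 15.28 p [407.5 178.2 212.7] rpy [-178.2    0.2  125.5] F [ 0.2  0.4 -8.1] open 19.5 q [-0.83  0.17  0.34  2.01 -0.06  1.01  0.16]
now-frame d cm [-39.45  -8.13  -0.54] spin 0.1
after-spin d cm [-39.46  -8.04  -0.93]
```

Request:
send_rows --pt "1.2 -1 -0.2 -0.6 0" --pt "1.2 -2 -0.4 -0.6 0" --pt "1.2 -3 -0.6 -0.2 0" --pt "1.2 -3 -0.6 -0.2 0" --pt "1.2 -3 -0.6 -0.2 0" --pt "1.2 -3 -0.6 -0.2 0" --pt "1.2 -3 -0.6 -0.2 0" --pt "1.2 -3 -0.6 -0.2 0" --pt "1.2 -3 -0.6 -0.2 0" --pt "1.2 0 0 0 0"

```text
t: 16.52
position: [507.1, -60.4, 235.3]
orientation: [-3.093, 0.002, 2.187]
contact_force: [0.9, 0.1, -7.6]
opening: 19.4
```

```bash
 python3 go.py 570.5 -190 215 125.4
```

```text
t 16.52 p [507.1 -60.4 235.3] rpy [-1.772e+02  1.000e-01  1.253e+02] F [ 0.9  0.1 -7.6] open 19.4 q [-0.42  0.27  0.52  1.84 -0.11  1.1   0.76]
now-frame d cm [-14.24  -2.22   2.17] spin -0.1
after-spin d cm [-14.24  -2.34   2.03]
```

Request:
send_rows --pt "1.2 0 0 0 0" --pt "1.2 0 0 0 0" --pt "1.2 0 0 0 0" --pt "1.2 0 0 0 0" --pt "1.2 0 0 0 0" --pt "1.2 0 0 0 0"

```text
t: 17.27
position: [505.5, -58.6, 234.0]
orientation: [-3.091, -0.0, 2.19]
contact_force: [-0.4, -1.4, -6.3]
opening: 19.7
```

```bash
 python3 go.py 570.5 -190 215 125.4
```

```text
t 17.27 p [505.5 -58.6 234. ] rpy [-177.1   -0.   125.5] F [-0.4 -1.4 -6.3] open 19.7 q [-0.42  0.27  0.52  1.84 -0.11  1.1   0.76]
now-frame d cm [-14.48  -2.24   2.01] spin 0.1
after-spin d cm [-14.48  -2.32   1.9 ]
```

Request:
send_rows --pt "1.2 -1 -0.1 0 0" --pt "1.2 -1.5 -0.2 0 0" --pt "1.2 -1.5 -0.2 0 0" --pt "1.2 -1.5 -0.2 0 0" --pt "1.2 -1.5 -0.2 0 0" --pt "1.2 -1.5 -0.2 0.2 0" --pt "1.2 -1.5 -0.3 0.3 0" --pt "1.2 -1.5 -0.3 0.3 0" --pt "1.2 -1.5 -0.3 0.2 0" --pt "1.2 -0.6 0 0 0" --pt "1.2 0 0 0 0"

```text
t: 18.65
position: [572.3, -191.8, 223.6]
orientation: [-3.09, 0.0, 2.189]
contact_force: [0.7, 0.8, -6.6]
opening: 19.7
```

```bash
 python3 go.py 570.5 -190 215 125.4
```

```text
t 18.65 p [ 572.3 -191.8  223.6] rpy [-177.     0.   125.4] F [ 0.7  0.8 -6.6] open 19.7 q [-0.16  0.45  0.54  1.64 -0.2   1.15  1.04]
now-frame d cm [ 0.25 -0.    0.87] spin -0.0
after-spin d cm [ 0.25 -0.05  0.86]
```

Request:
send_rows --pt "1.2 0 0 1 0" --pt "1.2 0 0 1.5 0" --pt "1.2 0 0 1.5 0" --pt "1.2 0 0 1.5 0" --pt "1.2 0 0 1.5 0" --pt "1.2 0 0 1.5 0" --pt "1.2 0 0 1 0" --pt "1.2 0 0 1 0" --pt "1.2 0 0 0.5 0" --pt "1.2 0 0 0 0"

```text
t: 19.9
position: [566.8, -192.8, 105.1]
orientation: [-3.089, -0.002, 2.191]
contact_force: [0.5, 0.4, -5.6]
opening: 19.6
```

```bash
 python3 go.py 571 -190 92 125.4
```

```text
t 19.9 p [ 566.8 -192.8  105.1] rpy [-1.770e+02 -1.000e-01  1.255e+02] F [ 0.5  0.4 -5.6] open 19.6 q [-0.11  0.57  0.49  1.77 -0.27  0.91  1.1 ]
now-frame d cm [-0.02  0.57  1.28] spin 0.1
after-spin d cm [-0.01  0.51  1.31]
```

Request:
send_rows --pt "1.2 0 0.5 0.3 0" --pt "1.2 0 0.1 0.3 0" --pt "1.2 0 0 0.3 0" --pt "1.2 0 0 0.1 0" --pt "1.2 0 0 0 0"

```text
t: 20.52
position: [572.5, -189.5, 95.1]
orientation: [-3.091, -0.001, 2.191]
contact_force: [0.3, 0.5, -6.2]
opening: 19.3
```

```bash
 python3 go.py 571 -190 92 125.4;python3 look.py scene s5 160 170 140 160
```

```text
t 20.52 p [ 572.5 -189.5   95.1] rpy [-177.1   -0.   125.6] F [ 0.3  0.5 -6.2] open 19.3 q [-0.11  0.58  0.48  1.77 -0.28  0.89  1.1 ]
now-frame d cm [ 0.05 -0.14  0.32] spin 0.2
after-spin d cm [ 0.05 -0.16  0.31]
```

View pics/s5.png

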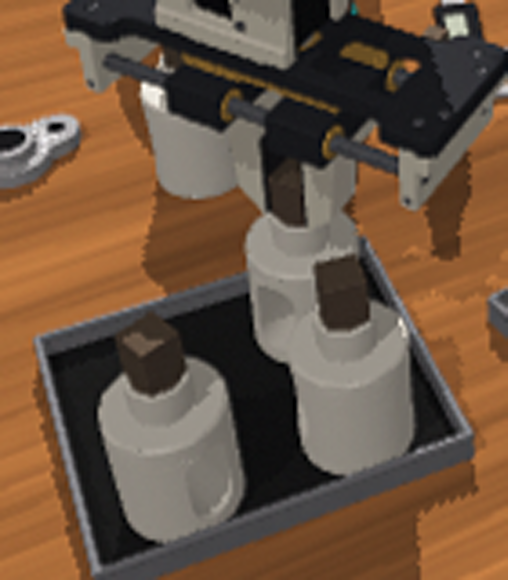

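Request:
send_rows --pt "1.2 0 -0.1 0.1 0" --pt "1.2 0 0 0.1 0" --pt "1.2 0 0 0.1 0"

```text
t: 20.95
position: [571.8, -190.7, 93.0]
orientation: [-3.092, 0.0, 2.191]
contact_force: [-3.1, 0.3, 7.5]
opening: 19.4
```

Request:
send_rows --pt "1.2 0 0 0.15 0" --pt "1.2 0 0 0.15 0"

```text
t: 21.2
position: [572.0, -191.3, 92.9]
orientation: [-3.093, 0.001, 2.191]
contact_force: [-6.0, 2.4, 12.9]
opening: 19.5
```

```bash
 python3 go.py 571 -190 92 125.4
```

```text
t 21.2 p [ 572.  -191.3   92.9] rpy [-177.2    0.   125.5] F [-6.   2.4 12.9] open 19.5 q [-0.11  0.59  0.48  1.78 -0.28  0.88  1.11]
now-frame d cm [ 0.16 -0.01  0.09] spin 0.1
after-spin d cm [ 0.16 -0.01  0.09]
```

Contact, 13 N. I'll press on gently so the tool levels against the flat underside.

Request:
send_rows --pt "1.2 0 0 0.2 0" --pt "1.2 0 0 0.2 0" --pt "1.2 0 0 0.2 0" --pt "1.2 0 0 0.2 0"

```text
t: 21.7
position: [572.2, -192.0, 92.8]
orientation: [-3.099, 0.001, 2.189]
contact_force: [-6.4, 3.1, 16.3]
opening: 19.7
```

```bash
 python3 go.py 571 -190 92 125.4
```

```text
t 21.7 p [ 572.2 -192.    92.8] rpy [-1.775e+02  1.000e-01  1.254e+02] F [-6.4  3.1 16.3] open 19.7 q [-0.1   0.58  0.47  1.78 -0.29  0.88  1.11]
now-frame d cm [0.23 0.03 0.07] spin 0.0
after-spin d cm [0.23 0.02 0.08]
```

Request:
send_rows --pt "1.2 0 0 0.3 0" --pt "1.2 0 0 0.3 0" --pt "1.2 0 0 0.3 0" --pt "1.2 0 0 0.3 0" --pt "1.2 0 0 0.3 0" --pt "1.2 0 0 0.3 0"

```text
t: 22.45
position: [573.2, -194.5, 92.6]
orientation: [-3.11, 0.004, 2.187]
contact_force: [-11.1, 4.7, 27.9]
opening: 19.9
```

```bash
 python3 go.py 571 -190 92 125.4
```

```text
t 22.45 p [ 573.2 -194.5   92.6] rpy [-178.2    0.2  125.3] F [-11.1   4.7  27.9] open 19.9 q [-0.09  0.58  0.47  1.78 -0.3   0.87  1.12]
now-frame d cm [0.5  0.08 0.05] spin -0.1
after-spin d cm [0.5  0.08 0.06]
```

Request:
send_rows --pt "1.2 0 0 0 0" --pt "2.2 0 0 0 0" --pt "3 0 0 0 0" --pt "4 0 0 0 0" --pt "4 0 0 -0.5 0" --pt "4 0 0 -1.5 0" --pt "4 0 0 -1.5 0" --pt "4 0 0 -1.5 0" --pt "4 0 0 -1 0"

```text
t: 23.58
position: [576.5, -194.0, 158.6]
orientation: [-3.113, 0.007, 2.187]
contact_force: [-0.0, 1.8, 0.8]
opening: 39.9
```

```bash
 python3 go.py 408.5 -195 150 71.5;python3 look.py scene s6 160 170 140 160
```

```text
t 23.57 p [ 576.5 -194.   158.6] rpy [-178.4    0.4  125.3] F [-0.   1.8  0.8] open 39.9 q [-0.12  0.51  0.51  1.72 -0.25  1.    1.08]
now-frame d cm [  9.63 -13.74   1.18] spin 53.8
after-spin d cm [ -5.42 -15.9    0.86]
```

View pics/s6.png

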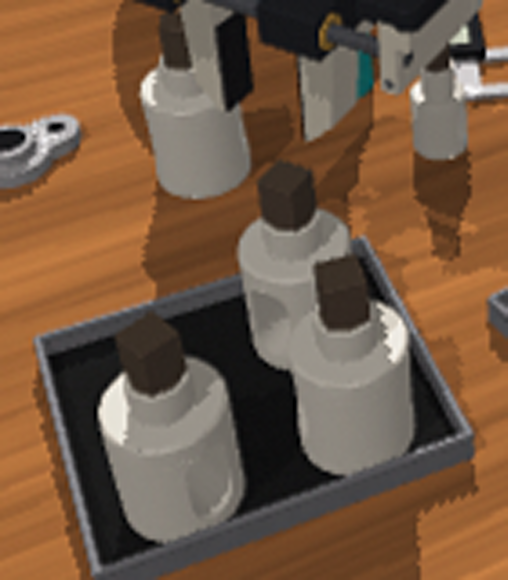

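The large plug is upright in the right tray. The next part is the second large plug, at top px (403,230).

Request:
send_rows --pt "5 0 0 0 6" --pt "5 0 0 0 6" --pt "5 0 0 0 6" --pt "5 0 0 0 6" --pt "5 0 0 0 6" --pt "5 0 0 0 6" --pt "5 0 0 0 6" --pt "5 0 0 0 6" --pt "5 0 0 0 6"

```text
t: 24.75
position: [576.6, -193.4, 160.7]
orientation: [-3.133, 0.026, 1.214]
contact_force: [-0.2, 0.7, 0.1]
opening: 50.2
```

```bash
 python3 go.py 408.5 -195 145 71.5
```

```text
t 24.75 p [ 576.6 -193.4  160.7] rpy [-179.5    1.5   69.6] F [-0.2  0.7  0.1] open 50.2 q [-0.29  0.56  0.77  1.73 -0.42  1.03  0.27]
now-frame d cm [ -5.97 -15.68   1.86] spin -1.9
after-spin d cm [ -5.49 -15.89   1.57]
```

Request:
send_rows --pt "5 -0.3 -0.8 0 -1.9" --pt "5 -0.6 -1.7 0 0" --pt "5 -0.6 -1.7 0 0" --pt "5 -0.6 -1.7 0 0" --pt "5 -0.6 -1.7 0 0" --pt "5 -0.6 -1.7 0 0" --pt "5 -0.6 -1.7 0 0" --pt "5 -0.6 -1.7 0 0" --pt "5 -0.4 -1.2 0 0" --pt "5 -0.2 -0.6 0 0" --pt "5 0 0 0 0"

```text
t: 26.12
position: [412.5, -197.8, 163.7]
orientation: [-3.13, 0.024, 1.287]
contact_force: [-0.7, 0.9, 0.2]
opening: 49.9
```

```bash
 python3 go.py 408.5 -195 120 71.5
```

```text
t 26.12 p [ 412.5 -197.8  163.7] rpy [-179.3    1.4   73.7] F [-0.7  0.9  0.2] open 49.9 q [-0.36  0.3   0.85  2.09 -0.26  0.88  0.35]
now-frame d cm [ 0.26 -0.42  4.37] spin 2.2
after-spin d cm [ 0.14 -0.47  4.37]
```

Request:
send_rows --pt "5 0.1 -0.2 0.8 2" --pt "5 0.1 -0.1 1.2 0" --pt "5 0 0 1.2 0" --pt "5 0 0 1 0" --pt "5 0 0 0 0"

```text
t: 26.75
position: [410.1, -195.4, 117.7]
orientation: [-3.13, 0.025, 1.252]
contact_force: [-0.2, -0.2, 0.0]
opening: 50.1
```

```bash
 python3 go.py 409 -195 87 71.5; python3 look.py scene s7 160 110 100 100
```

```text
t 26.75 p [ 410.1 -195.4  117.7] rpy [-179.3    1.5   71.7] F [-0.2 -0.2  0. ] open 50.1 q [-0.31  0.37  0.8   2.14 -0.34  0.77  0.39]
now-frame d cm [ 0.08 -0.09  3.07] spin 0.2
after-spin d cm [ 0.01 -0.12  3.07]
```

View pics/s7.png

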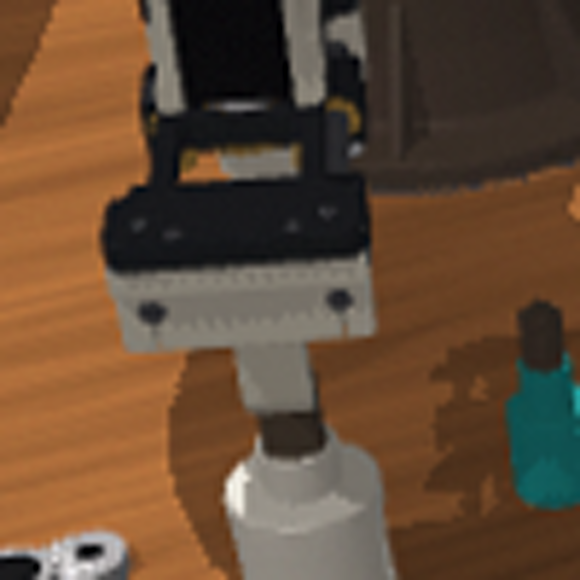

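```bash
python3 - <<'E'
from h import *
S=Cam('scene')
o=env.observe();p=o['position'];R=Rn.from_euler('xyz',o['orientation']).as_matrix()
for a in(-44,44):
  for b in(-9.5,9.5): print(a,b,S.proj(p+R@[b,a,0]).round(1),(p+R@[b,a,0]).round(0))
im=cv2.imread('pics/s7_full.png')
print('drive top expected',S.proj([[408.5,-195,110],[408.5,-195,90]]).round(1))
print(im[183:190:3,200:222].max(2)); print(im[170:182:5,196:220].max(2))
E
```

```text
-44 -9.5 [[204.  161.1]] [ 366. -191.  119.]
-44 9.5 [[213.3 160.5]] [ 372. -173.  118.]
44 -9.5 [[203.  185.6]] [ 449. -218.  118.]
44 9.5 [[213.1 184.7]] [ 455. -200.  117.]
drive top expected [[209.  175.2]
 [210.4 183.2]]
[[106 106 108 110  87  53  49  51  51  51  50  52  47  45  42  48 108 116
  116 115 114 112]
 [117 120 124 121 158  72  48  50  50  50  50  50  51  49  48  39  98 112
  117 116 115 116]
 [108 138 138 154 138 154 131 135 121 117 117 110 152 156 128 118 115 110
  110 118 118 118]]
[[ 95  93  94  97 111 117 119 119 118 120 120 119 119 119 120 120 105 107
  106 102 100  96  95  95]
 [107 105 104 101  97 133 132 123 118 118 119 119 119 119 120 119 124  96
   68  95 103 102 108 110]
 [104 103 103 103 104 107 106 105 100 101 103 101 101 101  98  99  99  87
   52  81 109 112 113 114]]
```

Request:
send_rows --pt "5 0 -0.1 0.6 0" --pt "5 0 0 1 0" --pt "5 0 0 1 0" --pt "5 0 0 0.4 0" --pt "5 0 0 0 0"

```text
t: 27.42
position: [409.2, -196.1, 86.4]
orientation: [-3.131, 0.025, 1.252]
contact_force: [0.1, -0.3, -0.6]
opening: 50.0
```

```bash
 python3 go.py 409 -195 87 71.5
```

```text
t 27.43 p [ 409.2 -196.1   86.4] rpy [-179.4    1.4   71.7] F [ 0.1 -0.3 -0.6] open 50.0 q [-0.26  0.43  0.75  2.18 -0.41  0.69  0.45]
now-frame d cm [ 0.1  -0.05 -0.07] spin 0.2
after-spin d cm [ 0.1  -0.05 -0.06]
```

Request:
send_rows --pt "3 0 0 -0.05 0" --pt "2.4 0 0 0 0" --pt "1.8 0 0 0 0" --pt "1.2 0 0 0 0" --pt "1.2 0 0 0 0" --pt "1.2 0 0 0 0" --pt "1.2 0 0 0 0" --newtons 20

```text
t: 28.3
position: [409.4, -196.3, 87.4]
orientation: [-3.132, 0.025, 1.252]
contact_force: [-0.4, 0.3, -1.2]
opening: 19.8
```

```bash
 python3 go.py 409 -195 87 71.5
```

```text
t 28.3 p [ 409.4 -196.3   87.4] rpy [-179.5    1.4   71.7] F [-0.4  0.3 -1.2] open 19.8 q [-0.26  0.42  0.75  2.17 -0.41  0.7   0.45]
now-frame d cm [ 0.12 -0.08  0.04] spin 0.2
after-spin d cm [ 0.11 -0.08  0.04]
```

Request:
send_rows --pt "1.2 0 0 0 0" --pt "1.2 0 0 -0.8 0" --pt "1.2 0 0 -1.2 0" --pt "1.2 0 0 -1.5 0" --pt "1.2 0 0 -1.5 0" --pt "1.2 0 0 -1.2 0" --pt "1.2 0 0 -0.5 0" --pt "1.2 0 0 0 0" --newtons 45

```text
t: 29.3
position: [409.7, -193.9, 159.0]
orientation: [-3.13, 0.024, 1.252]
contact_force: [-0.1, 0.3, -7.1]
opening: 19.7
```

```bash
 python3 go.py 565.5 -276 150 71.5
```

```text
t 29.3 p [ 409.7 -193.9  159. ] rpy [-179.4    1.4   71.7] F [-0.1  0.3 -7.1] open 19.7 q [-0.37  0.3   0.86  2.1  -0.27  0.86  0.32]
now-frame d cm [-2.89 17.37  0.78] spin 0.2
after-spin d cm [-2.84 17.38  0.9 ]
```

Request:
send_rows --pt "1.2 -0.1 0.8 0 0" --pt "1.2 -0.3 1.7 0 0" --pt "1.2 -0.3 1.7 0 0" --pt "1.2 -0.3 1.7 0 0" --pt "1.2 -0.3 1.7 0 0" --pt "1.2 -0.3 1.7 0 0" --pt "1.2 -0.3 1.7 0 0" --pt "1.2 -0.3 1.7 0 0" --pt "1.2 -0.3 1.7 0 0" --pt "1.2 -0.2 1.4 0 0" --pt "1.2 -0.1 0.7 0 0" --pt "1.2 0 0 0 0"

```text
t: 30.8
position: [563.9, -274.4, 146.4]
orientation: [-3.117, 0.025, 1.256]
contact_force: [-0.9, 0.0, -7.6]
opening: 19.6
```

```bash
 python3 go.py 565.5 -276 92.4 71.5
```

```text
t 30.8 p [ 563.9 -274.4  146.4] rpy [-178.6    1.4   72. ] F [-0.9  0.  -7.6] open 19.6 q [-0.12  0.61  0.75  1.68 -0.43  1.05  0.45]
now-frame d cm [0.03 0.33 5.39] spin 0.5
after-spin d cm [-0.1  0.2  5.4]
```

Request:
send_rows --pt "1.2 0 0.1 0.8 0" --pt "1.2 0 0.1 1.2 0" --pt "1.2 0 0 1.2 0" --pt "1.2 0 0 0.8 0" --pt "1.2 0 0 0.4 0" --pt "1.2 0 0 0.2 0" --pt "1.2 0 0 0 0"

```text
t: 31.68
position: [562.8, -274.7, 96.2]
orientation: [-3.114, 0.024, 1.256]
contact_force: [-0.0, 1.0, -7.5]
opening: 19.8
```

```bash
 python3 go.py 565.5 -276 92.4 71.5;python3 look.py scene s8 150 160 150 170
```

```text
t 31.68 p [ 562.8 -274.7   96.2] rpy [-178.4    1.4   72. ] F [-0.   1.  -7.5] open 19.8 q [-0.1   0.67  0.71  1.73 -0.48  0.96  0.48]
now-frame d cm [-0.03  0.31  0.37] spin 0.5
after-spin d cm [-0.04  0.3   0.38]
```

View pics/s8.png

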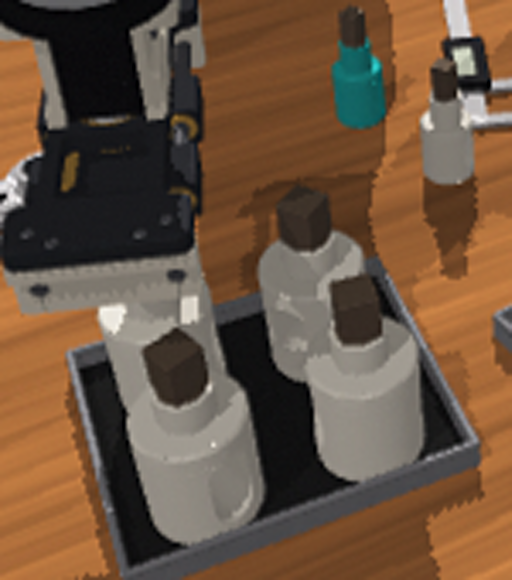

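Request:
send_rows --pt "1.2 0 0.2 0.1 0" --pt "1.2 0 0 0.1 0" --pt "1.2 0 0 0.1 0" --pt "1.2 0 0 0.1 0"

```text
t: 32.22
position: [565.4, -275.7, 92.9]
orientation: [-3.116, 0.024, 1.256]
contact_force: [-2.4, 1.3, 0.5]
opening: 19.6
```

```bash
 python3 go.py 565.5 -276 92.4 71.5
```

```text
t 32.23 p [ 565.4 -275.7   92.9] rpy [-178.5    1.4   72. ] F [-2.4  1.3  0.5] open 19.6 q [-0.09  0.67  0.71  1.73 -0.48  0.95  0.48]
now-frame d cm [-0.02  0.02  0.05] spin 0.5
after-spin d cm [-0.02  0.02  0.05]
```

Request:
send_rows --pt "1.2 0 0 0.2 0" --pt "1.2 0 0 0.2 0" --pt "1.2 0 0 0.3 0" --pt "1.2 0 0 0.3 0" --pt "1.2 0 0 0.3 0" --pt "1.2 0 0 0.3 0"

```text
t: 32.98
position: [565.1, -276.6, 92.7]
orientation: [-3.122, 0.015, 1.254]
contact_force: [-8.9, 7.0, 25.6]
opening: 19.7
```

```bash
 python3 go.py 565.5 -276 92.4 71.5
```

```text
t 32.98 p [ 565.1 -276.6   92.7] rpy [-178.9    0.8   71.9] F [-8.9  7.  25.6] open 19.7 q [-0.08  0.67  0.7   1.73 -0.49  0.95  0.49]
now-frame d cm [0.07 0.02 0.03] spin 0.4
after-spin d cm [0.07 0.02 0.03]
```

Request:
send_rows --pt "1.2 0 0 0 0" --pt "2.2 0 0 0 0" --pt "3 0 0 0 0" --pt "4 0 0 0 0" --pt "4 0 0 -0.5 0" --pt "4 0 0 -1.5 0" --pt "4 0 0 -1.5 0" --pt "4 0 0 -1.5 0" --pt "4 0 0 -1.5 0"

```text
t: 34.1
position: [568.1, -277.6, 164.1]
orientation: [-3.127, 0.016, 1.254]
contact_force: [1.0, 0.3, -0.4]
opening: 39.9
```

```bash
 python3 go.py 430.5 58 150 75;python3 look.py scene s9 150 160 150 170
```

```text
t 34.1 p [ 568.1 -277.6  164.1] rpy [-179.2    0.9   71.8] F [ 1.   0.3 -0.4] open 39.9 q [-0.12  0.59  0.75  1.66 -0.43  1.07  0.44]
now-frame d cm [ 27.62 -23.51   1.32] spin -3.2
after-spin d cm [ 28.85 -21.97   1.41]
```

View pics/s9.png

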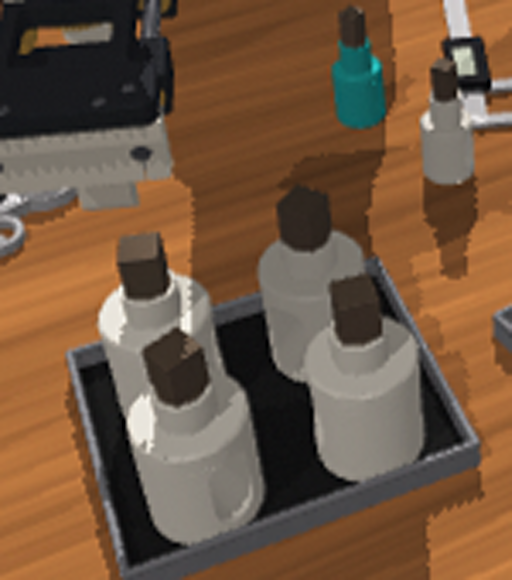

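Both large plugs stand upright in their tray. The next part is the ball at top px (279,217).

Request:
send_rows --pt "4 1 -0.8 0 -1.6" --pt "4 2 -1.5 0 -1.6" --pt "4 2 -1.5 0 0" --pt "4 2 -1.5 0 0" --pt "4 2 -1.5 0 0" --pt "4 2 -1.5 0 0" --pt "4 2 -1.5 0 0" --pt "4 2 -1.5 0 0" --pt "4 2 -1.5 0 0" --pt "4 2 -1.5 0 0" --pt "4 2 -1.5 0 0" --pt "4 2 -1.5 0 0" --pt "4 1.5 -1.1 0 0" --pt "4 0.7 -0.5 0 0" --pt "4 0 0 0 0"

```text
t: 36.02
position: [434.3, 33.5, 160.1]
orientation: [-3.115, 0.012, 1.339]
contact_force: [-0.5, -0.1, 0.7]
opening: 39.8
```

```bash
 python3 go.py 430.5 58 110 75
```

```text
t 36.02 p [434.3  33.5 160.1] rpy [-178.5    0.7   76.7] F [-0.5 -0.1  0.7] open 39.8 q [-0.85  0.27  0.81  2.12 -0.25  0.88 -0.13]
now-frame d cm [ 2.36 -0.8   5.  ] spin 1.7
after-spin d cm [ 2.27 -1.    5.01]
```

Request:
send_rows --pt "4 1.2 -0.5 0 1.5" --pt "4 1 -0.4 0.7 0" --pt "4 0 0 1.5 0" --pt "4 0 0 1.5 0" --pt "4 0 0 0.7 0" --pt "4 0 0 0 0"

```text
t: 36.78
position: [429.6, 53.8, 112.1]
orientation: [-3.116, 0.016, 1.312]
contact_force: [-0.4, -0.8, 0.2]
opening: 40.2
```

```bash
 python3 go.py 430.5 58 77 75; python3 look.py scene s10 270 90 100 110
```

```text
t 36.77 p [429.6  53.8 112.1] rpy [-178.5    0.9   75.1] F [-0.4 -0.8  0.2] open 40.2 q [-0.84  0.35  0.76  2.18 -0.34  0.76 -0.12]
now-frame d cm [0.49 0.07 3.51] spin 0.1
after-spin d cm [ 0.43 -0.02  3.51]
```

View pics/s10.png

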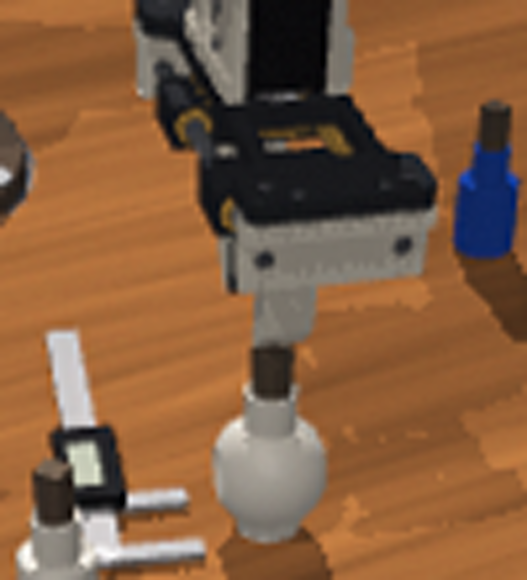

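Request:
send_rows --pt "4 0.4 0 0.3 0" --pt "4 0.1 0 1 0" --pt "4 0 0 1.2 0" --pt "4 0 0 0.7 0" --pt "4 0 0 0.1 0" --pt "4 0 0 0 0"

```text
t: 37.58
position: [430.6, 58.7, 77.4]
orientation: [-3.117, 0.015, 1.312]
contact_force: [0.6, -0.1, 0.0]
opening: 39.9
```

```bash
 python3 go.py 430.5 58 77 75
```

```text
t 37.58 p [430.6  58.7  77.4] rpy [-178.6    0.8   75.2] F [ 0.6 -0.1  0. ] open 39.9 q [-0.79  0.42  0.7   2.21 -0.42  0.68 -0.06]
now-frame d cm [-0.07  0.01  0.04] spin 0.2
after-spin d cm [-0.07  0.01  0.04]
```

Request:
send_rows --pt "3 0 0 0 0" --pt "2.2 0 0 0 0" --pt "1.6 0 0 0 0" --pt "1 0 0 0 0" --pt "0.8 0 0 0 0" --pt "0.8 0 0 0 0" --pt "0.8 0 0 0 0" --newtons 15

```text
t: 38.45
position: [431.4, 58.7, 78.0]
orientation: [-3.119, 0.014, 1.312]
contact_force: [0.2, -0.5, -1.0]
opening: 15.9
```

```bash
 python3 go.py 430.5 58 77 75
```

```text
t 38.45 p [431.4  58.7  78. ] rpy [-178.7    0.8   75.2] F [ 0.2 -0.5 -1. ] open 15.9 q [-0.79  0.41  0.7   2.21 -0.42  0.68 -0.06]
now-frame d cm [-0.09 -0.07  0.1 ] spin 0.2
after-spin d cm [-0.09 -0.07  0.1 ]
```

Request:
send_rows --pt "0.8 0 0 0 0" --pt "0.8 0 0 -0.8 0" --pt "0.8 0 0 -1.2 0" --pt "0.8 0 0 -1.5 0" --pt "0.8 0 0 -1.5 0" --pt "0.8 0 0 -1 0" --pt "0.8 0 0 -0.4 0" --pt "0.8 0 0 0 0" --newtons 35

```text
t: 39.45
position: [431.1, 59.2, 145.9]
orientation: [-3.115, 0.014, 1.312]
contact_force: [-0.9, -0.2, -5.0]
opening: 16.0
```

```bash
 python3 go.py 634 -5 140 75
```

```text
t 39.45 p [431.1  59.2 145.9] rpy [-178.5    0.8   75.2] F [-0.9 -0.2 -5. ] open 16.0 q [-0.9   0.29  0.8   2.14 -0.28  0.84 -0.19]
now-frame d cm [-1.   21.26  0.05] spin 0.2
after-spin d cm [-0.95 21.26  0.59]
```

Request:
send_rows --pt "0.8 0 0.8 0 0" --pt "0.8 -0.1 1.8 0 0" --pt "0.8 -0.1 1.8 0 0" --pt "0.8 -0.1 1.8 0 0" --pt "0.8 -0.1 1.8 0 0" --pt "0.8 -0.1 1.8 0 0" --pt "0.8 -0.1 1.8 0 0" --pt "0.8 -0.1 1.8 0 0" --pt "0.8 -0.1 1.8 0 0" --pt "0.8 -0.1 1.8 0 0" --pt "0.8 -0.1 1.8 0 0" --pt "0.8 0 1 0 0" --pt "0.8 0 0.5 0 0" --pt "0.8 0 0 0 0"

```text
t: 41.2
position: [631.7, -6.8, 128.7]
orientation: [-3.103, 0.022, 1.314]
contact_force: [-0.5, 0.1, -5.7]
opening: 15.5
```

```bash
 python3 go.py 634 -5 83 75
```

```text
t 41.2 p [631.7  -6.8 128.7] rpy [-177.8    1.2   75.3] F [-0.5  0.1 -5.7] open 15.5 q [-0.52  0.64  0.7   1.67 -0.44  1.05  0.07]
now-frame d cm [0.33 0.36 4.55] spin 0.3
after-spin d cm [0.23 0.18 4.57]
```

Request:
send_rows --pt "0.8 0.1 0.2 0.8 0" --pt "0.8 0.1 0.1 1.2 0" --pt "0.8 0.1 0 1 0" --pt "0.8 0 0 0.6 0" --pt "0.8 0 0 0.3 0" --pt "0.8 0 0 0 0"

```text
t: 41.95
position: [632.1, -3.7, 86.2]
orientation: [-3.1, 0.021, 1.315]
contact_force: [0.3, -0.1, -5.4]
opening: 15.7
```

```bash
 python3 go.py 634 -5 83 75;python3 look.py scene s11 280 170 150 140
```

```text
t 41.95 p [632.1  -3.7  86.2] rpy [-177.6    1.2   75.4] F [ 0.3 -0.1 -5.4] open 15.7 q [-0.5   0.69  0.67  1.7  -0.48  0.98  0.09]
now-frame d cm [-0.07  0.23  0.31] spin 0.4
after-spin d cm [-0.08  0.22  0.32]
```

View pics/s11.png

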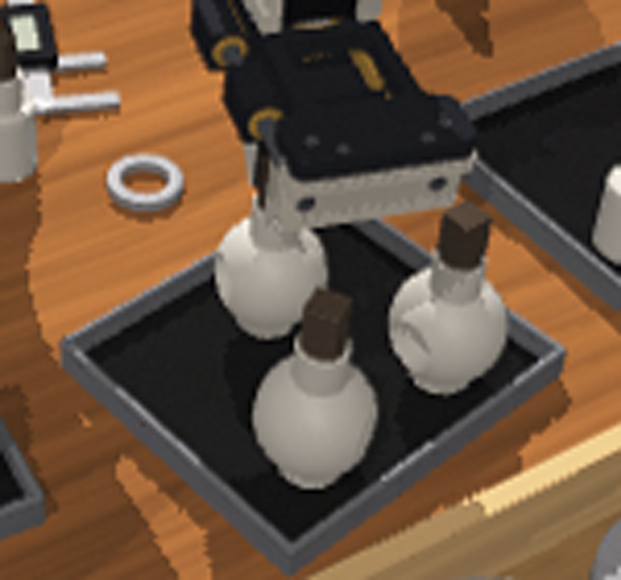

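Request:
send_rows --pt "0.8 0 0.2 0.1 0" --pt "0.8 0 0 0.1 0" --pt "0.8 0 0 0.1 0"

```text
t: 42.38
position: [634.8, -4.4, 83.9]
orientation: [-3.102, 0.021, 1.315]
contact_force: [-0.2, -1.2, -4.9]
opening: 15.9
```

Request:
send_rows --pt "0.8 0 0 0.1 0" --pt "0.8 0 0 0.1 0"

```text
t: 42.62
position: [635.2, -4.7, 83.3]
orientation: [-3.103, 0.02, 1.315]
contact_force: [-3.5, 0.2, 8.8]
opening: 15.9
```

```bash
 python3 go.py 634 -5 83 75
```

```text
t 42.62 p [635.2  -4.7  83.3] rpy [-177.8    1.2   75.3] F [-3.5  0.2  8.8] open 15.9 q [-0.5   0.69  0.67  1.69 -0.48  0.97  0.1 ]
now-frame d cm [-0.06 -0.11  0.03] spin 0.3
after-spin d cm [-0.06 -0.11  0.03]
```

Contact. I'll level it gently, as before, then release.

Request:
send_rows --pt "0.8 0 0 0.2 0" --pt "0.8 0 0 0.2 0" --pt "0.8 0 0 0.2 0" --pt "0.8 0 0 0.3 0" --pt "0.8 0 0 0.3 0" --pt "0.8 0 0 0.3 0"

```text
t: 43.38
position: [636.9, -5.6, 83.1]
orientation: [-3.109, 0.011, 1.313]
contact_force: [-9.9, 2.2, 27.3]
opening: 15.6
```

```bash
 python3 go.py 634 -5 83 75
```

```text
t 43.38 p [636.9  -5.6  83.1] rpy [-178.1    0.6   75.2] F [-9.9  2.2 27.3] open 15.6 q [-0.49  0.69  0.66  1.7  -0.49  0.96  0.1 ]
now-frame d cm [-0.02 -0.3   0.02] spin 0.2
after-spin d cm [-0.02 -0.3   0.01]
```

Request:
send_rows --pt "0.8 0 0 0 0" --pt "1.8 0 0 0 0" --pt "2.6 0 0 0 0" --pt "3.5 0 0 0 0" --pt "3.5 0 0 -0.5 0" --pt "3.5 0 0 -1.2 0" --pt "3.5 0 0 -1.5 0" --pt "3.5 0 0 -1.5 0" --pt "3.5 0 0 -1.5 0"

```text
t: 44.5
position: [640.2, -5.8, 150.3]
orientation: [-3.112, 0.01, 1.313]
contact_force: [-0.1, 0.9, 0.1]
opening: 35.1
```

```bash
 python3 go.py 456.5 -58.5 130 33;python3 go.py 456.5 -58.5 130 123;python3 look.py scene s12 240 150 190 160
```

```text
t 44.5 p [640.2  -5.8 150.3] rpy [-178.3    0.6   75.2] F [-0.1  0.9  0.1] open 35.1 q [-0.52  0.62  0.71  1.63 -0.44  1.08  0.06]
now-frame d cm [ -9.76 -16.35   2.62] spin 42.2
after-spin d cm [-18.28  -5.59   2.03]
t 44.5 p [640.2  -5.8 150.3] rpy [-178.3    0.6   75.2] F [-0.1  0.9  0.1] open 35.1 q [-0.52  0.62  0.71  1.63 -0.44  1.08  0.06]
now-frame d cm [ -9.76 -16.35   2.62] spin -47.8
after-spin d cm [  5.59 -18.28   2.03]
```

View pics/s12.png

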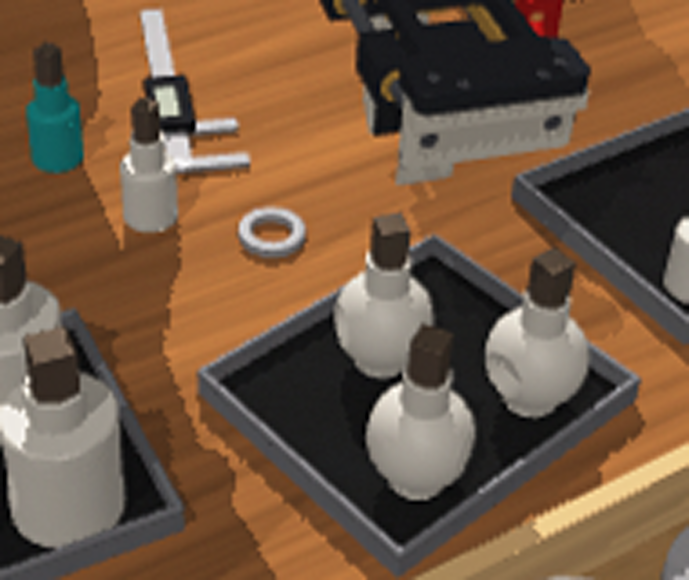

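The ball stands in its tray. The last part is the small plug at top px (336,206): it's white, while the turquoise look-alike is at (347,247).

Request:
send_rows --pt "4 0 0 0 -6" --pt "4 0 0 0 -6" --pt "4 0 0 0 -6" --pt "4 0 0 0 -6" --pt "4 0 0 0 -6" --pt "4 0 0 0 -6" --pt "4 0 0 0 -6" --pt "4 0 0 0 -6" --pt "4 0 0 0 0"

```text
t: 45.68
position: [642.4, -6.5, 156.6]
orientation: [-3.12, -0.012, 2.176]
contact_force: [0.2, -1.3, 0.6]
opening: 39.9
```

```bash
 python3 go.py 456.5 -58.5 130 123
```

```text
t 45.67 p [642.4  -6.5 156.6] rpy [-178.8   -0.7  124.7] F [ 0.2 -1.3  0.6] open 39.9 q [-0.38  0.57  0.48  1.62 -0.28  1.05  0.79]
now-frame d cm [  6.27 -18.18   3.13] spin 1.7
after-spin d cm [  5.76 -18.42   2.66]
```

Request:
send_rows --pt "4 0.3 -0.8 0 1.5" --pt "4 0.5 -1.8 0 0" --pt "4 0.5 -1.8 0 0" --pt "4 0.5 -1.8 0 0" --pt "4 0.5 -1.8 0 0" --pt "4 0.5 -1.8 0 0" --pt "4 0.5 -1.8 0 0" --pt "4 0.5 -1.8 0 0" --pt "4 0.5 -1.8 0.2 0" --pt "4 0.5 -1.5 0.5 0" --pt "4 0.3 -0.8 0.5 0" --pt "4 0.1 -0.3 0.5 0" --pt "4 0 0 0 0"

```text
t: 47.3
position: [452.3, -60.2, 144.2]
orientation: [-3.12, -0.013, 2.111]
contact_force: [0.6, -0.4, 0.3]
opening: 40.0
```

```bash
 python3 go.py 456.5 -58.5 105 123
```

```text
t 47.3 p [452.3 -60.2 144.2] rpy [-178.8   -0.7  121. ] F [ 0.6 -0.4  0.3] open 40.0 q [-0.42  0.29  0.54  2.09 -0.2   0.84  0.78]
now-frame d cm [-0.12  0.54  3.91] spin -2.0
after-spin d cm [-0.08  0.45  3.92]
```

Request:
send_rows --pt "4 0 0.4 0.6 -2" --pt "4 0 0 1.2 0" --pt "4 0 0 1.2 0" --pt "4 0 0 0.7 0" --pt "4 0 0 0 0"

```text
t: 47.92
position: [455.9, -57.8, 103.7]
orientation: [-3.119, -0.013, 2.149]
contact_force: [1.0, -0.0, 0.3]
opening: 39.8
```

```bash
 python3 go.py 456 -58.5 65.5 123; python3 look.py scene s13 230 110 100 100; python3 look.py top t13 295 165 80 80
python3 - <<'E'
from h import *
S=Cam('scene')
o=env.observe();p=o['position'];R=Rn.from_euler('xyz',o['orientation']).as_matrix()
for a in(-20,20):
  for b in(-9.5,9.5): print(a,b,((S.proj(p+R@[b,a,0])-[230,110])*5.8).round(0))
E
```

```text
t 47.92 p [455.9 -57.8 103.7] rpy [-178.7   -0.8  123.1] F [ 1.  -0.   0.3] open 39.8 q [-0.38  0.36  0.5   2.12 -0.25  0.74  0.86]
now-frame d cm [-0.12  0.05  3.82] spin 0.1
after-spin d cm [-0.07 -0.03  3.82]
-20 -9.5 [[229. 352.]]
-20 9.5 [[257. 326.]]
20 -9.5 [[324. 384.]]
20 9.5 [[351. 357.]]
```

View pics/s13.png

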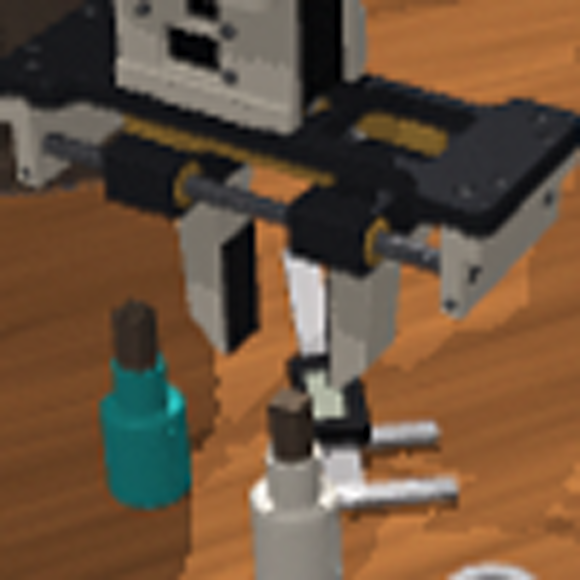

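View pics/t13.png

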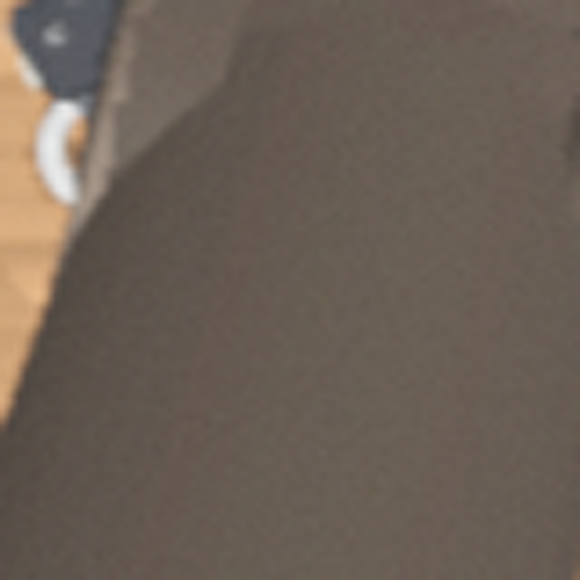

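Request:
send_rows --pt "4 0 0 0.6 0" --pt "4 0 0 1 0" --pt "4 0 0 1.2 0" --pt "4 0 0 0.7 0" --pt "4 0 0 0.2 0" --pt "4 0 0 0 0"

```text
t: 48.78
position: [455.6, -57.8, 65.0]
orientation: [-3.121, -0.012, 2.149]
contact_force: [-0.1, -0.1, 0.7]
opening: 40.0
```

```bash
 python3 go.py 456 -58.5 65.5 123
```

```text
t 48.77 p [455.6 -57.8  65. ] rpy [-178.8   -0.7  123.1] F [-0.1 -0.1  0.7] open 40.0 q [-0.34  0.43  0.46  2.15 -0.3   0.65  0.91]
now-frame d cm [-0.08 -0.   -0.05] spin 0.1
after-spin d cm [-0.08 -0.   -0.05]
```

Request:
send_rows --pt "3 0 0 -0.05 0" --pt "2.2 0 0 0 0" --pt "1.6 0 0 0 0" --pt "1 0 0 0 0" --pt "0.5 0 0 0 0" --pt "0.5 0 0 0 0" --pt "0.5 0 0 0 0" --newtons 12

```text
t: 49.65
position: [456.1, -57.7, 66.2]
orientation: [-3.122, -0.012, 2.149]
contact_force: [0.1, 0.5, 0.0]
opening: 12.6
```

```bash
 python3 go.py 456 -58.5 65.5 123
```

```text
t 49.65 p [456.1 -57.7  66.2] rpy [-178.9   -0.7  123.1] F [0.1 0.5 0. ] open 12.6 q [-0.34  0.43  0.46  2.15 -0.3   0.65  0.91]
now-frame d cm [-0.06 -0.05  0.07] spin 0.1
after-spin d cm [-0.06 -0.05  0.07]
```

Request:
send_rows --pt "0.5 0 0 0 0" --pt "0.5 0 0 -0.8 0" --pt "0.5 0 0 -1.2 0" --pt "0.5 0 0 -1.5 0" --pt "0.5 0 0 -1.5 0" --pt "0.5 0 0 -1 0" --pt "0.5 0 0 -0.4 0" --pt "0.5 0 0 0 0" --newtons 30

```text
t: 50.65
position: [457.5, -57.9, 135.2]
orientation: [-3.123, -0.012, 2.149]
contact_force: [1.0, -0.3, -1.5]
opening: 12.7
```

```bash
 python3 go.py 595 200 140 123
```

```text
t 50.65 p [457.5 -57.9 135.2] rpy [-178.9   -0.7  123.1] F [ 1.  -0.3 -1.5] open 12.7 q [-0.41  0.31  0.52  2.09 -0.21  0.82  0.82]
now-frame d cm [14.1  25.59 -0.8 ] spin 0.1
after-spin d cm [14.14 25.57 -0.48]
```

Request:
send_rows --pt "0.5 0.5 0.9 0 0" --pt "0.5 1 1.8 -0.1 0" --pt "0.5 1 1.8 -0.1 0" --pt "0.5 1 1.8 -0.1 0" --pt "0.5 1 1.8 -0.1 0" --pt "0.5 1 1.8 -0.1 0" --pt "0.5 1 1.8 -0.1 0" --pt "0.5 1 1.8 -0.1 0" --pt "0.5 1 1.8 -0.1 0" --pt "0.5 1 1.8 -0.1 0" --pt "0.5 1 1.8 -0.1 0" --pt "0.5 1 1.8 -0.1 0" --pt "0.5 1 1.8 -0.1 0" --pt "0.5 0.8 1.4 0 0" --pt "0.5 0.4 0.8 0 0" --pt "0.5 0 0 0 0"

```text
t: 52.65
position: [598.2, 212.2, 142.2]
orientation: [-3.12, -0.012, 2.151]
contact_force: [-0.1, -2.1, -1.6]
opening: 12.9
```

```bash
 python3 go.py 595 200 90 123
```

```text
t 52.65 p [598.2 212.2 142.2] rpy [-178.8   -0.7  123.3] F [-0.1 -2.1 -1.6] open 12.9 q [-0.72  0.57  0.45  1.65 -0.29  1.02  0.42]
now-frame d cm [-0.91 -0.83  5.23] spin 0.3
after-spin d cm [-0.85 -0.93  5.22]
```

Request:
send_rows --pt "0.5 -0.4 -0.4 0.6 0" --pt "0.5 -0.4 -0.4 1.2 0" --pt "0.5 0 0 1.2 0" --pt "0.5 0 0 1.2 0" --pt "0.5 0 0 0.8 0" --pt "0.5 0 0 0.4 0" --pt "0.5 0 0 0.2 0" --pt "0.5 0 0 0 0"

```text
t: 53.65
position: [593.3, 197.4, 81.8]
orientation: [-3.118, -0.012, 2.148]
contact_force: [0.1, -0.9, -1.3]
opening: 12.8
```

```bash
 python3 go.py 595 200 71.2 123;python3 look.py scene s14 370 140 130 110
```

```text
t 53.65 p [593.3 197.4  81.8] rpy [-178.7   -0.7  123.1] F [ 0.1 -0.9 -1.3] open 12.8 q [-0.68  0.62  0.43  1.73 -0.32  0.89  0.46]
now-frame d cm [0.11 0.31 1.05] spin 0.1
after-spin d cm [0.12 0.29 1.06]
```

View pics/s14.png

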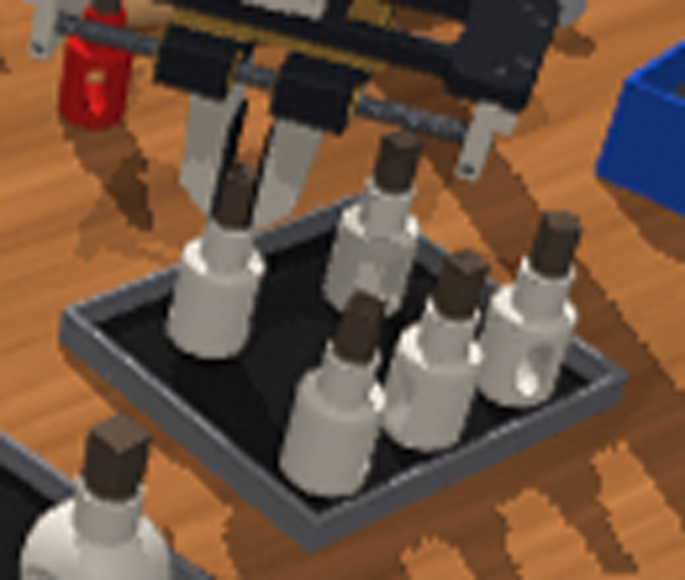

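Request:
send_rows --pt "0.5 0.1 0.2 0.3 0" --pt "0.5 0 0 0.3 0" --pt "0.5 0 0 0.15 0" --pt "0.5 0 0 0.1 0" --pt "0.5 0 0 0.1 0"

```text
t: 54.32
position: [594.7, 199.8, 72.5]
orientation: [-3.12, -0.012, 2.148]
contact_force: [-0.4, -0.1, -1.8]
opening: 12.5
```

Request:
send_rows --pt "0.5 0 0 0.1 0" --pt "0.5 0 0 0.1 0"

```text
t: 54.58
position: [595.0, 199.7, 71.2]
orientation: [-3.12, -0.012, 2.148]
contact_force: [-3.4, -0.8, 13.5]
opening: 12.7
```

Request:
send_rows --pt "0.5 0 0 0 0" --pt "1.6 0 0 0 0" --pt "2.4 0 0 0 0" --pt "3.2 0 0 0 0" --pt "3.5 0 0 0 0" --pt "3.5 0 0 -0.5 0" --pt "3.5 0 0 -1.2 0" --pt "3.5 0 0 -1.5 0" --pt "3.5 0 0 -2 0" --pt "3.5 0 0 -2 0" --pt "3.5 0 0 -2 0" --pt "3.5 0 0 -2 0"

```text
t: 56.08
position: [598.4, 199.7, 191.8]
orientation: [-3.123, -0.011, 2.148]
contact_force: [1.4, 0.5, 0.9]
opening: 35.1
```

```bash
 python3 go.py 400 300 220 123
```

```text
t 56.08 p [598.4 199.7 191.8] rpy [-178.9   -0.7  123. ] F [1.4 0.5 0.9] open 35.1 q [-0.72  0.51  0.48  1.61 -0.26  1.11  0.41]
now-frame d cm [ 19.26 -11.21  -2.39] spin 0.0
after-spin d cm [ 19.22 -11.18  -2.82]
```

Now I'll move the arm clear and take the final pictures.

Request:
send_rows --pt "3.5 1.5 -1 -0.2 0" --pt "3.5 2.5 -1.5 -0.2 0" --pt "3.5 2.5 -1.5 -0.2 0" --pt "3.5 2.5 -1.5 0 0" --pt "3.5 2.5 -1.5 0 0" --pt "3.5 2.5 -1.5 0 0" --pt "3.5 2.5 -1.5 0 0" --pt "3.5 1 -0.8 0 0" --pt "3.5 0 0 0 0"

```text
t: 57.2
position: [397.0, 291.4, 202.4]
orientation: [-3.122, -0.014, 2.153]
contact_force: [0.3, -0.2, 0.5]
opening: 35.2
```

```bash
 python3 go.py; python3 look.py scene s15 160 100 340 240; python3 look.py top t15 140 60 340 240
```

```text
t 57.2 p [397.  291.4 202.4] rpy [-178.9   -0.8  123.4] F [ 0.3 -0.2  0.5] open 35.2 q [-1.09  0.26  0.46  1.93 -0.16  1.    0.02]
```

View pics/s15.png

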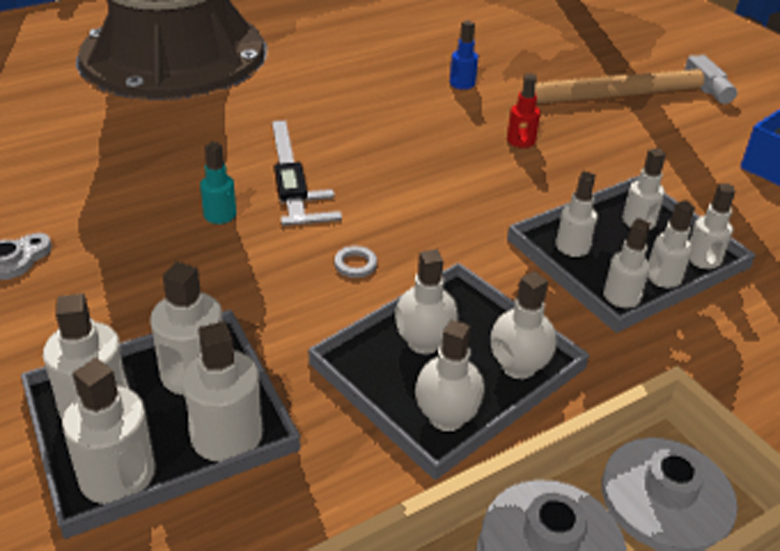

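View pics/t15.png

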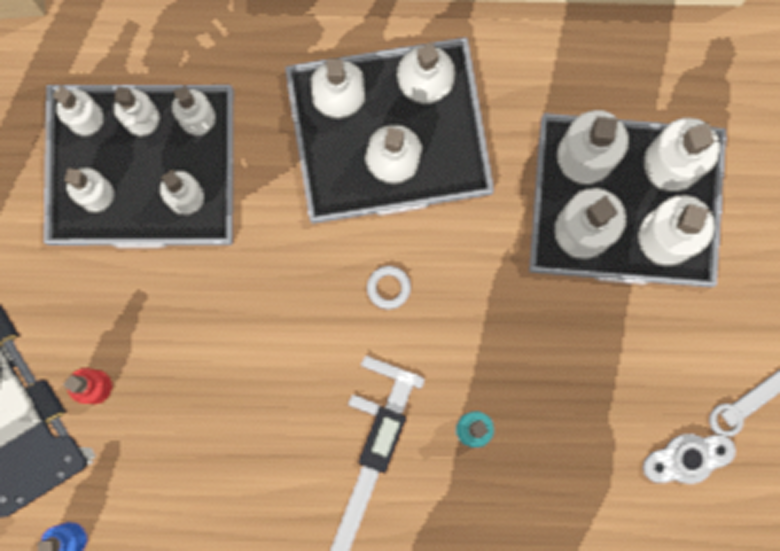

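Both pictures show all five parts upright in the right trays, with the look-alikes untouched and the gripper clear.

```bash
python3 -c "
from plant import env
print(env.close_job())"
```

```text
the job is handed in; nothing more can be done
None
```

All five parts are in the trays that hold their own kind, and I handed the job in at about 57 s of the 122 s allowed. The two small plugs are in the small tray, the two large plugs in the large tray, and the ball in the ball tray.

- **Last pictures:** The scene and top views taken just before handing in show all five upright on the tray floors. The red, blue and turquoise look-alikes are untouched, and the gripper is empty and clear.
- **Setting down:** I lowered each part until it touched the floor before releasing it. The highest contact force I read was about 30 N downward, while setting down the first small plug.
- **Tool tilt:** The tool drifted up to about 3° off vertical during the moves. For the large plugs and the ball I corrected part of this by pressing each one gently flat on the tray floor before releasing. Apart from that drift, no check failed or disagreed.

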